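Hang the washed measuring cylinders on the draining rack

TASK

Hang all the washed measuring cylinders mouth-down on the draining rack, one to a peg, each pushed fully home until its rim meets the panel: the tall cylinder on the long blue peg (it would sag on a short one) and every short cylinder on a short grey peg. If a short cylinder is occupying the long peg, move it to a free short peg first; leave those that already hang on short pegs where they are, and do not disturb the other things on the bench.

Things in the scene. Friction and masses are not known exactly. Their poses are not given: they have to be found in the camera images.
- tall_cylinder: the tall clear plastic measuring cylinder, lying washed on the bench (origin about 25 over it): 165 long, open at the mouth, closed at its green hexagonal foot; tube 42 outside, 37 inside, depth inside 153; foot 56 across flats, 65 across corners, 12 thick. Origin on the axis at mid length; x along the axis towards the mouth, +-z square to flats of the foot
- short_cylinder_1: short clear plastic measuring cylinder that hangs mouth-down on the rack at the start: 110 long, open at the mouth, closed at its green hexagonal foot; tube 42 outside, 37 inside, depth inside 98; foot 56 across flats, 65 across corners, 12 thick. Origin on the axis at mid length; x along the axis towards the mouth, +-z square to flats of the foot
- short_cylinder_2: short clear plastic measuring cylinder that hangs mouth-down on the rack at the start: 110 long, open at the mouth, closed at its green hexagonal foot; tube 42 outside, 37 inside, depth inside 98; foot 56 across flats, 65 across corners, 12 thick. Origin on the axis at mid length; x along the axis towards the mouth, +-z square to flats of the foot
- short_cylinder_3: short clear plastic measuring cylinder that lies washed on the bench at the start: 110 long, open at the mouth, closed at its green hexagonal foot; tube 42 outside, 37 inside, depth inside 98; foot 56 across flats, 65 across corners, 12 thick. Origin on the axis at mid length; x along the axis towards the mouth, +-z square to flats of the foot
- drain_rack: white draining rack, 350 wide: a panel leaning back 45 degrees on wire legs; four pegs 82 apart stand square on it, pointing up and to the front. Origin on the bench under the peg feet; front is -x, y along the row. Panel face 75 over the bench at the peg feet, ends 55 down-slope (lip 12 high) and 75 up-slope. A hung cylinder's inner wall rests on the peg's top, its rim on the panel
- peg_long: the rack's one long peg: blue rod 10 in diameter, 95 long, on a blue strip. Origin at its foot in the panel's face; z along the peg to its tip, x up the panel's slope, y along the row. It may be at any of the four places, empty or under a hanging short cylinder
- peg_short_1: a short peg of the rack: grey rod 10 in diameter, 70 long, on a grey strip. Origin at its foot in the panel's face; z along the peg to its tip, x up the panel's slope, y along the row. It may be empty or under a hanging short cylinder
- peg_short_2: a short peg of the rack: grey rod 10 in diameter, 70 long, on a grey strip. Origin at its foot in the panel's face; z along the peg to its tip, x up the panel's slope, y along the row. It may be empty or under a hanging short cylinder
- peg_short_3: a short peg of the rack: grey rod 10 in diameter, 70 long, on a grey strip. Origin at its foot in the panel's face; z along the peg to its tip, x up the panel's slope, y along the row. It may be empty or under a hanging short cylinder
- amber_bottle: brown solvent bottle with a white cap, 92 wide, 242 tall, behind the press; bystander. Origin at the centre of its underside
- wash_bottle: white wash bottle with a red cap, 87 wide, 260 tall; bystander. Origin at the centre of its underside
- parts_box: clear flat parts box with a cover, 77x105x30; bystander. Origin at the centre of its underside
- tape_roll: roll of amber tape lying flat, 42 across, 13 high; bystander. Origin at the centre of its underside
- clamp_block: white clamp block with a spring pin, 101x20x34; bystander. Origin at the centre of its underside
Things that resemble listed ones, but are neither listed nor needed, are in the scene too. Leave any purple look-alike of the short_cylinder_1 alone.

How it is judged:
By the outcome, as a careful person would: the job done as asked, in the order asked, and still so for the second after the job is handed in, with the robot touching nothing.
It also fails if it takes over 72 s, if anything falls off the work surface, if the arm or the gripper's body presses on something with over 40 N, if the wrist force passes 120 N, or if a joint passes its speed limit or range.

ROBOT

A 7-joint arm with a two-finger parallel gripper is mounted at the origin on a cart in front of the work surface, level with it; the furniture and walls round the work are solid. World frame = base frame: x ahead of the robot, y to its left, z up, the work surface at z = 0. Lengths are in m, angles in rad, forces in N, time in s.
With the tool pointing down it reaches from about 0.4 to 0.85 m from the base axis. Payload 4.5 kg.
Tool frame: the origin (TCP) lies where the fingers leave the gripper's body, on its centre line; the fingertips stand 73 mm ahead of it and the grasp point (between the pads) lies 54 mm ahead of it; z points along the fingers, y is the direction in which the jaws open and shut (so a half turn about z gives the same grasp; the last joint's range is limited). The gripper opens to 85 mm and grips with 20 to 120 N. Pads are 22 mm wide; open, the fingers measure 114 mm over their backs; the gripper's body (76 mm by 85 mm) begins 54 mm behind the grasp point. The pads swing forward as they close: fully open they stand 13 mm farther back than shut.
Start: joints at [-1.298, 0.689, -0.195, 1.565, 0.157, 0.902, -0.215], TCP at [0.148, 0.607, 0.304] pointing down, gripper open.
Joint ranges: [-3.01, 3.01], [-0.46, 2.08], [-1.47, 1.51], [0.13, 2.56], [-1, 4.14], [0.04, 2.09], [-2.66, 2.66]. Speed limits (rad/s): [2.57, 2.57, 3.14, 3.14, 3.14, 3.14, 3.14].

INTERFACE

Orientations are given as a 3x3 rotation matrix whose columns are the frame's x, y, z axes.
In Python, from plant import bot gives the robot as it stands.
- The arm moves only by the tool step_arm, never from a script. Its argument "motion" is a list of rows, each a list of 5 numbers: the closure in counts, from 0 (fully open) to 255 (shut), then the shift along the tool's x, y, z in mm, then the turn about the tool's z in degrees. A call has 1 to 5 rows; each row is the pose to reach, as a shift and turn from the pose commanded when the call began, along the tool's axes at that moment; what a row does not reach only later rows make up. A row lasts 1/12 s, in which the tool goes at most 41.7 mm and 7.16 degrees, less where a joint would pass 70% of its speed; a pose out of reach is approached as far as the arm can. A call with a gripper value outside its range is refused whole. The fingers move at their own pace and stop on an object; "newtons" is the grip in N (left out, the last holds). Time passes only in rows, so rows that repeat a pose let the fingers close. It gives the time, the measured TCP pose, the force and the opening at its end, in the units of the state.
- bot.get_state(): the state, without advancing time (a new reading comes with each control period).
- bot.camera(name): name is "scene" or "top" or "wrist"; returns a dict with "image" (420x560x3 uint8, blue, green, red), "range_z" (420x560 float32, m along the optical axis (not along the pixel's ray), 0 where there is no reading), "fov_y" (degrees; the focal length in pixels is half the picture's height over the tangent of half this angle, whatever the lens; pixels are square), "cx", "cy" (the principal point, pixels), "k1" (the pictures are not rectified: a ray, as slopes to the right and down, at radius r is drawn at 1 + k1 r^2 times it, then the intrinsics apply), "R" (3x3) and "t" (3): a world point X has camera coordinates R X + t. Camera axes: x right, y down, z forward; pixel columns grow to the right and rows downward; lengths in m; the calibration is good to about 2 mm. A picture is of the moment at which its call begins.
- bot.finish_job(): hands the job in, once; it reports no verdict.
The state is a dict: "time": time; "q": joint angles; "joint_vel": joint speeds; "joint_torque": joint torques, N m; "tool_pos": TCP position; "orientation": TCP orientation; "ft_force": force on the tool from outside, world axes, zero at the start; "ft_torque": the same for the moment, N m; "grip_width": finger opening in m.
Only numpy, scipy, OpenCV 4.12 (cv2) and the standard library are available. Lean on these libraries where they do the work, as an engineer would, in place of code of your own. Each camera call takes 0.05 s, during which the arm holds its last target. There are 200 camera calls.

## Working session

There is one attempt and no reset: what is moved stays moved. The work goes in short steps, Python scripts to look and compute and a tool call to move; the robot and the scene stay as the last step left them, time stands still between calls to the robot, and variables do not carry over. Pictures are saved under pics/ and viewed, about 8 in all and at most 12, crops included, and the job is handed in when it is done.

Besides the shell and the picture viewer there is one more tool, called in YAML: its name, and indented under it one key for each argument. step_arm: Moves the arm, as the interface text tells. Its arguments: {"type":"object","properties":{"motion":{"type":"array","items":{"type":"array","items":{"type":"number"}}},"newtons":{"type":"number"}},"required":["motion"]}

```bash
ls; mkdir -p pics; cat > h.py <<'E'
import numpy as np, cv2
from plant import bot
def K(c):
    h,w=c["image"].shape[:2]; f=h/2/np.tan(np.radians(c["fov_y"])/2)
    return np.array([[f,0,c["cx"]],[0,f,c["cy"]],[0,0,1.]]),np.array([c["k1"],0,0,0,0])
def slopes(c,px):
    k,d=K(c); return cv2.undistortPoints(np.float64(px).reshape(-1,1,2),k,d).reshape(-1,2)
def rays(c,px):
    s=slopes(c,px); R=np.array(c["R"]); t=np.array(c["t"])
    return -R.T@t,(np.c_[s,np.ones(len(s))]@R)
def onplane(c,px,z):
    o,d=rays(c,px); return o+d*((z-o[2])/d[:,2])[:,None]
def depthpts(c,px):
    o,d=rays(c,px); p=np.int32(np.round(px)); return o+d*c["range_z"][p[:,1],p[:,0]][:,None]
def proj(c,X):
    k,d=K(c); return cv2.projectPoints(np.float64(X).reshape(-1,1,3),cv2.Rodrigues(np.array(c["R"]))[0],np.array(c["t"]),k,d)[0].reshape(-1,2)
E
python3 - <<'E'
from h import *
s=bot.get_state();print(s)
for n in("scene","top"):
    c=bot.camera(n);cv2.imwrite(f"pics/{n}0.png",c["image"]);np.save(f"{n}0.npy",c,allow_pickle=True)
    print(n,{k:c[k] for k in("fov_y","cx","cy","k1","R","t")})
E
```

```text
pics
{'time': 0.0, 'q': array([-1.2981941 ,  0.69001285, -0.19453164,  1.56637571,  0.15729203,
        0.90250284, -0.21511878]), 'joint_vel': array([ 0.00167421,  0.00060572, -0.00068622,  0.00090167,  0.00074395,
       -0.00197436, -0.00073864]), 'joint_torque': array([ 1.57083959e-04, -5.39615571e+01, -1.26672540e+00, -1.58542871e+01,
        8.96532816e-03,  9.54027608e-03,  7.22165794e-06]), 'tool_pos': array([0.14774153, 0.60673852, 0.30305792]), 'orientation': array([[-9.71640508e-01,  2.36462710e-01, -3.33130873e-04],
       [ 2.36462914e-01,  9.71638702e-01, -1.87695849e-03],
       [-1.20147840e-04, -1.90250199e-03, -9.99998183e-01]]), 'ft_force': array([-0.16063056, -0.07354698,  0.80327669]), 'ft_torque': array([ 0.01486557, -0.0296728 , -0.03968111]), 'grip_width': 0.08542267897088973}
scene {'fov_y': 46.77291792731759, 'cx': 285.00845441916806, 'cy': 209.103092948761, 'k1': -0.0010656249364963104, 'R': array([[-0.79084117, -0.61184764, -0.01458451],
       [-0.40434155,  0.540222  , -0.73801633],
       [ 0.45943243, -0.57775658, -0.67462522]]), 't': array([0.54384497, 0.24709101, 1.32069013])}
top {'fov_y': 57.97012973148542, 'cx': 283.80678125228445, 'cy': 214.09549826373438, 'k1': -0.10385222596962994, 'R': array([[ 1.52638023e-02, -9.99883317e-01, -6.06426715e-04],
       [-9.95783245e-01, -1.51463375e-02, -9.04782652e-02],
       [ 9.04585228e-02,  1.98491191e-03, -9.95898246e-01]]), 't': array([0.14173106, 0.62541942, 1.22190819])}
```

View pics/scene0.png

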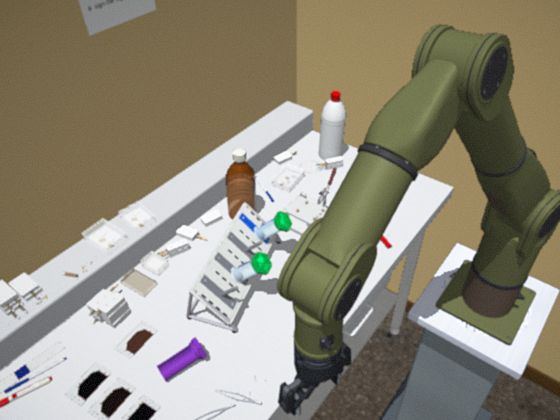

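View pics/top0.png

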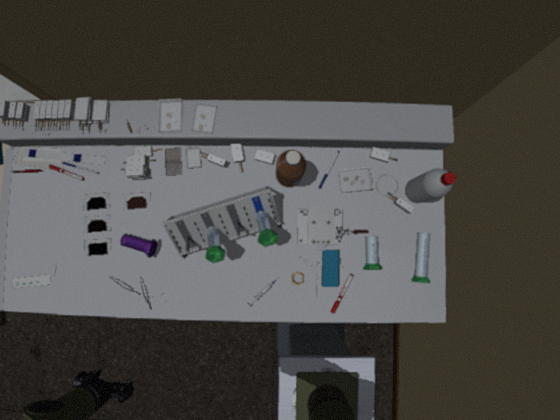

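Top view: the rack is at (222,222), with the blue (long) strip at its right end (258,203). One short cylinder is on the long peg, foot at (268,237). Another is on the third place, foot at (215,255). Lying on the bench are a short one (372,252) and the tall one (422,258). The purple look-alike is at (138,244). Next I'll crop closer.

```bash
python3 - <<'E'
from h import *
c=np.load("top0.npy",allow_pickle=True).item(); s=np.load("scene0.npy",allow_pickle=True).item()
I=c["image"]; a=cv2.resize(I[180:275,155:295],None,fx=4,fy=4,interpolation=cv2.INTER_CUBIC)
b=cv2.resize(I[220:325,345:455],None,fx=2,fy=2,interpolation=cv2.INTER_CUBIC)
sc=cv2.resize(s["image"][195:335,180:300],None,fx=1.57,fy=1.57,interpolation=cv2.INTER_CUBIC)
out=np.zeros((600,800,3),np.uint8); out[:380,:560]=a; out[380:590,:220]=b; out[380:380+220,300:300+188]=sc[:220,:188]
cv2.imwrite("pics/crop.png",np.clip(out*1.3,0,255).astype(np.uint8))
# green feet
for n,k in(("top",c),("scene",s)):
    h=cv2.cvtColor(k["image"],cv2.COLOR_BGR2HSV)
    for nm,lo,hi in(("green",(45,100,50),(85,255,255)),("blue",(108,150,60),(125,255,255)),("purple",(130,90,40),(160,255,255))):
        m=cv2.inRange(h,lo,hi); N,L,st,ce=cv2.connectedComponentsWithStats(m)
        for i in range(1,N):
            if st[i,4]>25:
                ys,xs=np.where(L==i); P=depthpts(k,np.c_[xs,ys]); ok=k["range_z"][ys,xs]>0
                print(n,nm,ce[i].round(1),st[i],P[ok].mean(0).round(3),P[ok].min(0).round(3),P[ok].max(0).round(3))
# bench edges
print(onplane(c,[[445,200],[445,300],[420,318],[300,318],[8,250],[330,370]],0).round(3))
# depth profile of the scene around bench right edge
E
```

```text
top green [267.4 237.1] [259 229  19  17 236] [0.543 0.199 0.147] [0.52  0.17  0.125] [0.567 0.223 0.166]
top green [214.7 253.6] [206 246  19  16 229] [0.491 0.354 0.147] [0.469 0.327 0.124] [0.514 0.38  0.165]
top green [371.9 266.1] [364 264  17   5  74] [ 0.457 -0.136  0.051] [ 0.45  -0.165  0.036] [ 0.464 -0.112  0.063]
top green [420.4 279.1] [412 276  17   7  72] [ 0.416 -0.295  0.05 ] [ 0.407 -0.32   0.024] [ 0.425 -0.274  0.059]
top blue [257.4 204.4] [253 197  10  15  81] [0.645 0.234 0.103] [0.627 0.22  0.082] [0.666 0.246 0.124]
top purple [137.  243.4] [121 235  35  22 360] [0.518 0.632 0.045] [0.477 0.576 0.03 ] [0.545 0.69  0.061]
scene green [282.3 221.1] [274 211  18  20 257] [0.537 0.204 0.145] [0.513 0.167 0.122] [0.561 0.228 0.163]
scene green [260.9 262.8] [251 252  21  22 339] [0.487 0.357 0.143] [0.462 0.285 0.053] [0.578 0.384 0.164]
scene blue [247.2 221.7] [240 214  15  17  77] [0.644 0.233 0.103] [0.624 0.219 0.081] [0.665 0.248 0.123]
scene blue [ 21.7 371.7] [ 16 366  13  12  82] [0.814 0.886 0.   ] [ 0.801  0.873 -0.004] [0.828 0.899 0.006]
scene blue [ 15.8 385.2] [  5 379  23  13  44] [0.786 0.914 0.008] [0.777 0.889 0.003] [0.794 0.937 0.013]
scene purple [182.1 359.2] [158 338  49  42 835] [0.505 0.636 0.04 ] [ 0.47   0.565 -0.002] [0.55  0.693 0.059]
[[ 0.683 -0.404  0.   ]
 [ 0.342 -0.399  0.   ]
 [ 0.282 -0.312  0.   ]
 [ 0.28   0.092  0.   ]
 [ 0.482  1.134  0.   ]
 [ 0.109 -0.01   0.   ]]
```

View pics/crop.png

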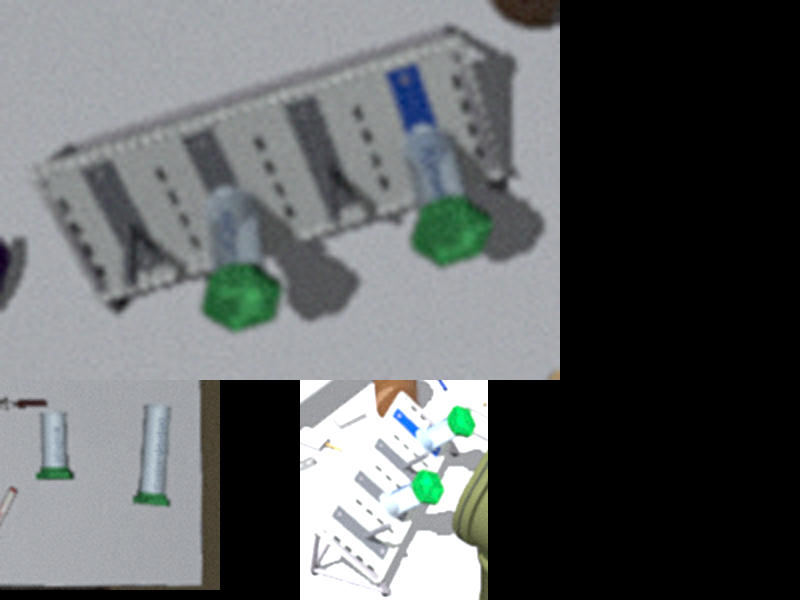

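Candidates:
- **Moving first:** the short cylinder on the blue strip, foot at (267,237).
- **Stays:** the short one at (215,254) on a grey strip.
- **Lying:** short_3 (372,252) and tall (422,258).
- **Look-alike, not touched:** purple (138,244).

The crop shows the blue strip running under the right-hand hung cylinder. Places 2 and 4 are free grey pegs. I'll approach the first one now.

step_arm:
  motion:
    - [60,-168,-96,0,0]
    - [60,-168,-96,0,0]
    - [60,-168,-96,0,0]
    - [60,-168,-96,0,0]
    - [60,-168,-96,0,0]
  newtons: 40

```text
time: 0.52
tool_pos: [0.2919, 0.4702, 0.3034]
orientation: [[-0.971, 0.241, 0.002], [0.241, 0.971, -0.004], [-0.002, -0.003, -1.0]]
ft_force: [0.4, -0.1, -0.4]
grip_width: 0.0656
```

step_arm:
  motion:
    - [60,-168,-96,0,0]
    - [60,-168,-96,0,0]
    - [60,-168,-96,0,0]
    - [60,-168,-96,0,0]
    - [60,-168,-96,0,0]

```text
time: 0.93
tool_pos: [0.4321, 0.3368, 0.3035]
orientation: [[-0.97, 0.241, 0.001], [0.241, 0.97, -0.003], [-0.002, -0.003, -1.0]]
ft_force: [0.8, -0.1, -0.4]
grip_width: 0.0651
```

step_arm:
  motion:
    - [60,-168,-96,0,-32]
    - [60,-168,-96,0,-32]
    - [60,-168,-96,0,-32]
    - [60,-168,-96,0,-32]
    - [60,-168,-96,0,-32]

```text
time: 1.35
tool_pos: [0.5726, 0.2031, 0.3032]
orientation: [[-0.949, -0.314, 0.001], [-0.314, 0.949, -0.003], [0.0, -0.003, -1.0]]
ft_force: [0.8, -0.4, 0.4]
grip_width: 0.0651
```

```bash
cat >> h.py <<'E'
TH=np.radians(18.5); XR=np.array([np.cos(TH),np.sin(TH),0]); YR=np.array([-np.sin(TH),np.cos(TH),0]); Z=np.array([0,0,1.])
def torack(P): return np.c_[P@XR,P@YR,P[...,2]]
def go(target,ydeg):
    s=bot.get_state(); R=s["orientation"]; d=R.T@(np.array(target)-s["tool_pos"])*1000
    cur=np.degrees(np.arctan2(R[1,1],R[0,1])); print("pos",s["tool_pos"].round(4),"ydir",cur.round(1),"-> shift mm",d.round(1),"turn",round(cur-ydeg,1),"t",round(s["time"],2),"w",s["grip_width"].round(4))
E
python3 - <<'E'
from h import *
go((.570,.2084,.169),108.5)
c=bot.camera("wrist");cv2.imwrite("pics/w1.png",c["image"]);np.save("w1.npy",c,allow_pickle=True)
h=cv2.cvtColor(c["image"],cv2.COLOR_BGR2HSV)
for nm,lo,hi in(("green",(45,100,50),(85,255,255)),("blue",(108,150,60),(125,255,255))):
    m=cv2.inRange(h,lo,hi);N,L,st,ce=cv2.connectedComponentsWithStats(m)
    for i in range(1,N):
        if st[i,4]>60:
            ys,xs=np.where(L==i);P=torack(depthpts(c,np.c_[xs,ys]));P=P[c["range_z"][ys,xs]>0]
            print(nm,ce[i].round(),st[i],np.median(P,0).round(4),np.percentile(P,2,0).round(4),np.percentile(P,98,0).round(4))
# panel plane
ys,xs=np.mgrid[0:420:4,0:560:4];px=np.c_[xs.ravel(),ys.ravel()];P=torack(depthpts(c,px));P=P[c["range_z"][px[:,1],px[:,0]]>0]
d=P[:,0]-P[:,2]-(.658-.075)
k=(abs(d)<.012)&(P[:,2]>.05)&(P[:,2]<.13); print(k.sum(),np.median(d[k]))
A=np.c_[P[k][:,[1,2]],np.ones(k.sum())];print(np.linalg.lstsq(A,P[k][:,0],rcond=None)[0])
E
```

```text
Traceback (most recent call last):
  File "h.py", line 21, in go
    cur=np.degrees(np.arctan2(R[1,1],R[0,1])); print("pos",s["tool_pos"].round(4),"ydir",cur.round(1),"-> shift mm",d.round(1),"turn",round(cur-ydeg,1),"t",round(s["time"],2),"w",s["grip_width"].round(4))
                                                                                                                                                                                   ^^^^^^^^^^^^^^^^^^^^^
AttributeError: 'float' object has no attribute 'round'
```

```bash
sed -i 's/s\["grip_width"\].round(4)/round(float(s["grip_width"]),4)/' h.py
cat > look.py <<'E'
import sys
from h import *
n=sys.argv[1]
c=bot.camera("wrist");cv2.imwrite(f"pics/{n}.png",c["image"]);np.save(f"{n}.npy",c,allow_pickle=True)
h=cv2.cvtColor(c["image"],cv2.COLOR_BGR2HSV)
for nm,lo,hi in(("green",(45,100,50),(85,255,255)),("blue",(108,150,60),(125,255,255))):
    m=cv2.inRange(h,lo,hi);N,L,st,ce=cv2.connectedComponentsWithStats(m)
    for i in range(1,N):
        if st[i,4]>60:
            ys,xs=np.where(L==i);P=torack(depthpts(c,np.c_[xs,ys]));P=P[c["range_z"][ys,xs]>0]
            if len(P): print(nm,ce[i].round(),st[i],np.median(P,0).round(4),np.percentile(P,2,0).round(4),np.percentile(P,98,0).round(4))
ys,xs=np.mgrid[0:420:4,0:560:4];px=np.c_[xs.ravel(),ys.ravel()];P=torack(depthpts(c,px));P=P[c["range_z"][px[:,1],px[:,0]]>0]
d=P[:,0]-P[:,2]-(.658-.075)
k=(abs(d)<.012)&(P[:,2]>.05)&(P[:,2]<.13); print(k.sum(),np.median(d[k]))
A=np.c_[P[k][:,[1,2]],np.ones(k.sum())];print(np.linalg.lstsq(A,P[k][:,0],rcond=None)[0])
E
python3 - <<'E'
from h import *
go((.570,.2084,.169),108.5)
E
python3 look.py w1
```

```text
pos [0.5726 0.2031 0.3032] ydir 108.3 -> shift mm [  0.8   6.2 134.2] turn -0.2 t 1.35 w 0.0651
green [289. 178.] [ 244  141   90   75 5063] [0.5765 0.0143 0.1465] [ 0.5564 -0.012   0.1264] [0.5977 0.0405 0.1621]
green [518. 179.] [ 474  143   86   73 4927] [0.5776 0.1737 0.1459] [0.5562 0.1497 0.1261] [0.5983 0.2018 0.1621]
blue [ 97. 262.] [ 84 248  27  29 183] [ 0.707  -0.2124  0.0101] [ 0.6902 -0.2323  0.0072] [ 0.7263 -0.1961  0.0127]
blue [288. 290.] [ 275  256   27   67 1552] [0.688  0.0147 0.1036] [0.6677 0.0038 0.0835] [0.7073 0.0259 0.1233]
1949 0.0020135667364319376
[9.51787387e-04 1.00951579e+00 5.83851837e-01]
```

View pics/w1.png

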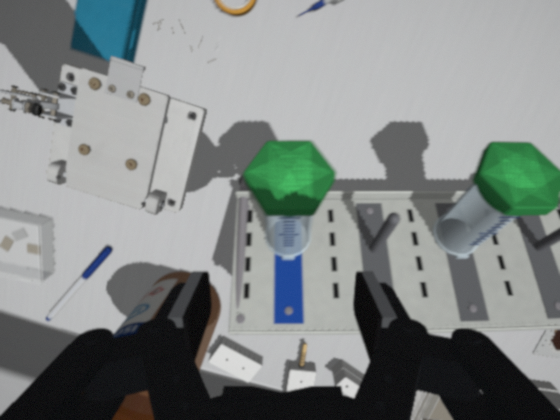

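Wrist view: SC1's foot is at (289,178) over the blue strip (288,290). Place 2 is empty, with its peg at (385,230). SC2's foot is at (518,179). I'll descend and grip.

step_arm:
  motion:
    - [60,-1,4,40,0]
    - [60,-1,4,80,0]
    - [60,-1,4,115,0]
    - [60,-1,4,134,0]
    - [60,-1,4,134,0]

```text
time: 1.82
tool_pos: [0.566, 0.2111, 0.1651]
orientation: [[-0.949, -0.315, -0.009], [-0.315, 0.949, -0.004], [0.01, -0.001, -1.0]]
ft_force: [0.9, 0.3, -0.9]
grip_width: 0.0653
```

step_arm:
  motion:
    - [200,0,0,0,0]
    - [200,0,0,0,0]
    - [200,0,0,0,0]
    - [200,0,0,0,0]
    - [200,0,0,0,0]

```text
time: 2.23
tool_pos: [0.5697, 0.2128, 0.1714]
orientation: [[-0.949, -0.314, 0.002], [-0.314, 0.949, 0.001], [-0.003, 0.0, -1.0]]
ft_force: [-0.8, 0.2, 3.7]
grip_width: 0.0413
```

step_arm:
  motion:
    - [200,20,0,-20,0]
    - [200,45,0,-45,0]
    - [200,72,0,-72,0]
    - [200,67,0,-77,0]
    - [200,67,0,-77,0]

```text
time: 2.65
tool_pos: [0.5064, 0.1918, 0.2496]
orientation: [[-0.949, -0.315, 0.005], [-0.315, 0.949, 0.002], [-0.005, 0.0, -1.0]]
ft_force: [0.8, 0.0, -0.1]
grip_width: 0.041
```

step_arm:
  motion:
    - [200,0,35,0,0]
    - [200,0,75,0,0]
    - [200,0,75,0,0]
    - [200,0,75,0,0]
    - [200,0,75,0,0]

```text
time: 3.07
tool_pos: [0.4823, 0.2627, 0.2462]
orientation: [[-0.949, -0.315, -0.0], [-0.315, 0.949, -0.001], [0.0, -0.0, -1.0]]
ft_force: [0.4, -0.7, -1.3]
grip_width: 0.0416
```

```bash
python3 look.py w2; python3 - <<'E'
from h import *
go((.5,.2,.2),108.5); print(torack(bot.get_state()["tool_pos"][None]))
E
```

```text
green [282. 263.] [  184   178   197   169 25689] [0.5083 0.0952 0.2207] [0.488  0.0694 0.2005] [0.5251 0.1213 0.2368]
green [423. 296.] [ 370  259  106   84 5850] [0.5705 0.1792 0.1411] [0.5348 0.148  0.125 ] [0.5851 0.2059 0.2168]
blue [187. 302.] [180 291  19  27 270] [0.6317 0.0086 0.0489] [0.5344 0.0036 0.0415] [0.6411 0.0614 0.2072]
blue [ 12. 335.] [  0 320  25  30 193] [ 0.7052 -0.2101  0.0096] [ 0.6886 -0.2314  0.0061] [ 0.7249 -0.1953  0.0124]
blue [172. 403.] [168 383   8  37 210] [0.6903 0.0058 0.1101] [0.5239 0.0035 0.0971] [0.6996 0.0721 0.2617]
632 0.002002852853450421
[3.5572749e-04 1.0116837e+00 5.8382844e-01]
pos [0.4826 0.2617 0.2462] ydir 108.3 -> shift mm [  2.8 -64.   46.3] turn -0.2 t 3.12 w 0.0414
[[0.54068576 0.09504478 0.24620647]]
```

View pics/w2.png

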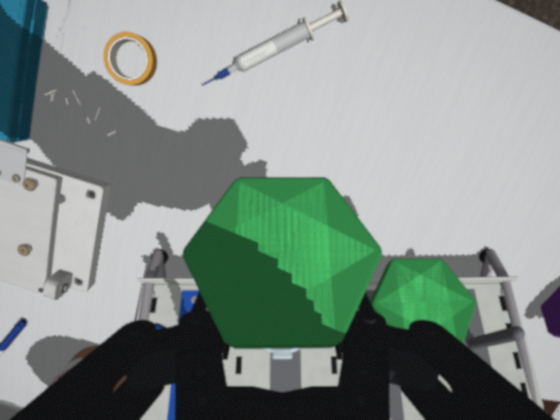

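SC1 is held at 45° with its foot at (282,263). Its row is 0.095, in line with peg 2. I'll insert it now.

step_arm:
  motion:
    - [200,-22,0,22,0]
    - [200,-44,0,44,0]
    - [200,-60,0,60,0]
    - [200,-68,0,68,0]
    - [200,-68,0,68,0]

```text
time: 3.53
tool_pos: [0.5477, 0.2822, 0.1766]
orientation: [[-0.95, -0.311, -0.002], [-0.311, 0.95, -0.002], [0.002, -0.001, -1.0]]
ft_force: [0.4, 0.5, -0.3]
grip_width: 0.0412
```

step_arm:
  motion:
    - [200,-2,0,2,0]
    - [200,-4,0,4,0]
    - [200,-5,0,5,0]
    - [200,-5,0,5,0]

```text
time: 3.87
tool_pos: [0.5502, 0.2851, 0.1754]
orientation: [[-0.949, -0.315, -0.001], [-0.315, 0.949, -0.001], [0.001, -0.001, -1.0]]
ft_force: [-2.9, -2.4, 4.1]
grip_width: 0.041
```

step_arm:
  motion:
    - [200,3,0,3,0]
    - [200,5,0,5,0]
    - [100,5,0,5,0]
    - [100,5,0,5,0]
    - [100,5,0,5,0]

```text
time: 4.28
tool_pos: [0.5465, 0.284, 0.1696]
orientation: [[-0.949, -0.315, 0.001], [-0.315, 0.949, 0.001], [-0.001, 0.0, -1.0]]
ft_force: [-0.3, 0.7, 0.9]
grip_width: 0.0521
```

step_arm:
  motion:
    - [100,0,0,-40,0]
    - [100,0,0,-80,0]
    - [100,0,0,-120,0]
    - [100,0,0,-130,0]
    - [100,0,0,-130,0]

```text
time: 4.7
tool_pos: [0.548, 0.2852, 0.3032]
orientation: [[-0.949, -0.314, 0.007], [-0.314, 0.949, 0.005], [-0.008, 0.002, -1.0]]
ft_force: [0.2, 0.9, 0.3]
grip_width: 0.052
```

```bash
python3 look.py w3; python3 - <<'E'
from h import *
go((.57,-.19,.3),90)
c=bot.camera("top");np.save("top1.npy",c,allow_pickle=True)
I=c["image"]
# lying cylinder outlines: find depth>15mm over bench in region
ys,xs=np.mgrid[215:310,345:455];px=np.c_[xs.ravel(),ys.ravel()];P=depthpts(c,px)
for nm,y0,y1 in(("short3",-.18,-.09),("tall",-.345,-.24)):
    k=(P[:,2]>.034)&(P[:,2]<.08)&(P[:,1]>y0)&(P[:,1]<y1)
    Q=P[k];q=Q[:,:2];m=q.mean(0);u=np.linalg.svd(q-m)[2][0];u*=np.sign(u[0]);t=(q-m)@u
    top=Q[Q[:,2]>.039-0];print(nm,k.sum(),m.round(4),"yaw",np.degrees(np.arctan2(u[1],u[0])).round(1),"ends",(m+u*t.min()).round(3),(m+u*t.max()).round(3),"z",np.percentile(Q[:,2],[5,50,95]).round(3))
# bench right edge
for x in (.40,.45,.5):
    uv=proj(c,[[x,y,0] for y in np.arange(-.38,-.43,-.002)]); z=depthpts(c,uv)[:,2]; print(x,[(round(-.38-.002*i,3),round(v,2)) for i,v in enumerate(z)][6:18])
E
```

```text
green [281. 171.] [ 235  134   92   75 5225] [0.5757 0.0955 0.1459] [0.5553 0.0689 0.1256] [0.5964 0.1221 0.1621]
green [402. 172.] [ 357  135   91   75 5157] [0.5767 0.1774 0.1463] [0.5558 0.1515 0.1258] [0.5973 0.2045 0.162 ]
blue [193. 240.] [ 164  192   50  117 2547] [0.65   0.0174 0.0881] [0.595  0.0043 0.0432] [0.6927 0.0561 0.241 ]
blue [ 29. 257.] [ 17 242  24  30 181] [ 0.7059 -0.2107  0.0096] [ 0.6892 -0.2309  0.0066] [ 0.7255 -0.1949  0.0123]
2158 0.0021696374503132887
[-1.26684260e-04  1.01223846e+00  5.83960490e-01]
pos [0.547  0.2842 0.3006] ydir 108.3 -> shift mm [ 1.271e+02 -4.575e+02 -2.000e-01] turn 18.3 t 4.75 w 0.0517
short3 414 [ 0.4984 -0.138 ] yaw -1.3 ends [ 0.446 -0.137] [ 0.558 -0.139] z [0.036 0.043 0.056]
tall 588 [ 0.4839 -0.306 ] yaw -6.2 ends [ 0.406 -0.298] [ 0.571 -0.315] z [0.036 0.043 0.055]
0.4 [(-0.392, np.float64(-0.0)), (-0.394, np.float64(-0.0)), (-0.396, np.float64(-0.0)), (-0.398, np.float64(-0.18)), (-0.4, np.float64(-0.18)), (-0.402, np.float64(-0.17)), (-0.404, np.float64(-0.17)), (-0.406, np.float64(-0.17)), (-0.408, np.float64(-0.17)), (-0.41, np.float64(-0.15)), (-0.412, np.float64(-0.15)), (-0.414, np.float64(-0.15))]
0.45 [(-0.392, np.float64(0.0)), (-0.394, np.float64(0.0)), (-0.396, np.float64(-0.0)), (-0.398, np.float64(-0.0)), (-0.4, np.float64(-0.0)), (-0.402, np.float64(-0.18)), (-0.404, np.float64(-0.18)), (-0.406, np.float64(-0.17)), (-0.408, np.float64(-0.17)), (-0.41, np.float64(-0.16)), (-0.412, np.float64(-0.16)), (-0.414, np.float64(-0.14))]
0.5 [(-0.392, np.float64(-0.0)), (-0.394, np.float64(-0.0)), (-0.396, np.float64(0.0)), (-0.398, np.float64(0.0)), (-0.4, np.float64(0.0)), (-0.402, np.float64(0.0)), (-0.404, np.float64(-0.18)), (-0.406, np.float64(-0.17)), (-0.408, np.float64(-0.17)), (-0.41, np.float64(-0.15)), (-0.412, np.float64(-0.15)), (-0.414, np.float64(-0.15))]
```

SC1 now hangs like SC2, with the foot at the same X and z. Before using the right bench edge for tilting, I'll check what lies beyond it.

```bash
python3 - <<'E'
from h import *
c=np.load("top1.npy",allow_pickle=True).item()
for v in(240,265,285):
    px=np.array([[u,v] for u in range(436,500,4)]); print(v,depthpts(c,px).round(3).tolist())
E
```

```text
240 [[0.545, -0.37, -0.002], [0.545, -0.386, -0.005], [0.545, -0.397, 0.002], [0.55, -0.48, -0.154], [0.549, -0.479, -0.116], [0.548, -0.479, -0.083], [0.547, -0.478, -0.048], [0.546, -0.481, -0.024], [0.546, -0.478, 0.012], [0.545, -0.482, 0.033], [0.544, -0.481, 0.062], [0.544, -0.477, 0.095], [0.543, -0.479, 0.117], [0.542, -0.478, 0.144], [0.542, -0.481, 0.161], [0.541, -0.477, 0.19]]
265 [[0.46, -0.369, -0.001], [0.46, -0.384, -0.005], [0.46, -0.397, -0.0], [0.454, -0.482, -0.162], [0.456, -0.475, -0.112], [0.457, -0.478, -0.084], [0.458, -0.481, -0.057], [0.46, -0.477, -0.018], [0.46, -0.481, 0.003], [0.461, -0.481, 0.031], [0.463, -0.479, 0.062], [0.464, -0.48, 0.087], [0.465, -0.477, 0.118], [0.466, -0.479, 0.138], [0.466, -0.483, 0.154], [0.467, -0.48, 0.183]]
285 [[0.392, -0.369, -0.003], [0.392, -0.383, -0.003], [0.392, -0.397, -0.003], [0.378, -0.48, -0.158], [0.381, -0.478, -0.12], [0.384, -0.482, -0.095], [0.387, -0.478, -0.054], [0.39, -0.477, -0.021], [0.392, -0.48, 0.003], [0.396, -0.477, 0.038], [0.397, -0.481, 0.058], [0.4, -0.477, 0.091], [0.402, -0.48, 0.111], [0.404, -0.48, 0.136], [0.406, -0.481, 0.157], [0.408, -0.481, 0.179]]
```

There is a wall at y = −0.48, so the right edge is too tight. I'll tilt the cylinders over the front edge (x ≈ 0.28) instead, and go to the tall one now.

step_arm:
  motion:
    - [60,87,-178,0,34]
    - [60,87,-178,0,34]
    - [60,87,-178,0,34]
    - [60,87,-178,0,34]
    - [60,87,-178,0,34]

```text
time: 5.22
tool_pos: [0.5179, 0.0831, 0.2969]
orientation: [[-0.96, 0.279, -0.005], [0.279, 0.96, -0.003], [0.004, -0.005, -1.0]]
ft_force: [0.9, -1.2, 0.8]
grip_width: 0.0653
```

step_arm:
  motion:
    - [60,-27,-196,0,34]
    - [60,-27,-196,0,34]
    - [60,-27,-196,0,34]
    - [60,-27,-196,0,34]
    - [60,-27,-196,0,34]

```text
time: 5.63
tool_pos: [0.4905, -0.1124, 0.2971]
orientation: [[-0.64, 0.768, -0.005], [0.769, 0.64, -0.001], [0.002, -0.005, -1.0]]
ft_force: [0.5, -0.4, 0.0]
grip_width: 0.0654
```

step_arm:
  motion:
    - [60,-133,-147,0,34]
    - [60,-133,-147,0,34]
    - [60,-133,-147,0,34]
    - [60,-133,-147,0,34]
    - [60,-133,-147,0,34]

```text
time: 6.05
tool_pos: [0.4644, -0.3086, 0.297]
orientation: [[-0.101, 0.995, -0.004], [0.995, 0.101, -0.0], [-0.0, -0.004, -1.0]]
ft_force: [-0.1, -0.8, -0.7]
grip_width: 0.0652
```

step_arm:
  motion:
    - [60,0,0,0,34]
    - [60,0,0,0,34]
    - [60,0,0,0,34]
    - [60,0,0,0,34]
    - [60,0,0,0,34]

```text
time: 6.47
tool_pos: [0.4657, -0.3046, 0.2968]
orientation: [[0.47, 0.883, -0.004], [0.883, -0.47, 0.001], [-0.001, -0.004, -1.0]]
ft_force: [-0.2, 0.5, 0.5]
grip_width: 0.0653
```

step_arm:
  motion:
    - [60,0,0,0,34]
    - [60,0,0,0,34]
    - [60,0,0,0,34]
    - [60,0,0,0,34]
    - [60,0,0,0,34]

```text
time: 6.88
tool_pos: [0.4658, -0.3044, 0.2969]
orientation: [[0.883, 0.469, -0.004], [0.469, -0.883, 0.001], [-0.003, -0.003, -1.0]]
ft_force: [0.6, -0.1, -0.2]
grip_width: 0.0654
```

step_arm:
  motion:
    - [60,0,0,0,34]
    - [60,0,0,0,34]
    - [60,0,0,0,34]
    - [60,0,0,0,34]
    - [60,0,0,0,34]

```text
time: 7.3
tool_pos: [0.4658, -0.3044, 0.297]
orientation: [[0.994, -0.105, -0.004], [-0.105, -0.994, 0.001], [-0.004, -0.0, -1.0]]
ft_force: [0.1, 0.7, -0.3]
grip_width: 0.0654
```

```bash
python3 - <<'E'
from h import *
go((.4656,-.3045,.086),-96.2)
print(bot.get_state()["q"].round(2))
c=bot.camera("wrist");cv2.imwrite("pics/w4.png",c["image"]);np.save("w4.npy",c,allow_pickle=True)
ys,xs=np.mgrid[0:420:2,0:560:2];px=np.c_[xs.ravel(),ys.ravel()];P=depthpts(c,px)
k=(c["range_z"][px[:,1],px[:,0]]>0)&(P[:,2]>.034)&(P[:,2]<.07)&(P[:,1]>-.345)&(P[:,1]<-.25)&(P[:,0]>.38)&(P[:,0]<.6)
Q=P[k];q=Q[:,:2];m=q.mean(0);u=np.linalg.svd(q-m)[2][0];u*=np.sign(u[0]);t=(q-m)@u
print(k.sum(),m.round(4),np.degrees(np.arctan2(u[1],u[0])).round(1),(m+u*t.min()).round(4),(m+u*t.max()).round(4))
h=cv2.cvtColor(c["image"],cv2.COLOR_BGR2HSV);ys,xs=np.where(cv2.inRange(h,(45,100,50),(85,255,255)));G=depthpts(c,np.c_[xs,ys]);print(len(G),np.median(G,0).round(4),np.percentile(G,2,0).round(4),np.percentile(G,98,0).round(4))
t=np.load("top1.npy",allow_pickle=True).item()
for y in(.3,.4,.45,.5):
    X=np.arange(.25,.31,.002);z=depthpts(t,proj(t,[[x,y,0] for x in X]))[:,2];i=np.where(abs(z)<.008)[0];print(y,"front edge x",X[i[0]] if len(i) else None)
E
```

```text
pos [ 0.4658 -0.3044  0.297 ] ydir -96.1 -> shift mm [7.000e-01 2.000e-01 2.109e+02] turn 0.1 t 7.3 w 0.0654
[ 0.16  0.68  0.58  1.8  -0.49  0.81 -0.69]
1719 [ 0.4864 -0.3108] -5.3 [ 0.4056 -0.3033] [ 0.5701 -0.3186]
2063 [ 0.4268 -0.2768  0.0505] [ 0.4076 -0.3299  0.029 ] [ 0.4667 -0.1278  0.0572]
0.3 front edge x 0.266
0.4 front edge x 0.27
0.45 front edge x 0.268
0.5 front edge x 0.268
```

View pics/w4.png

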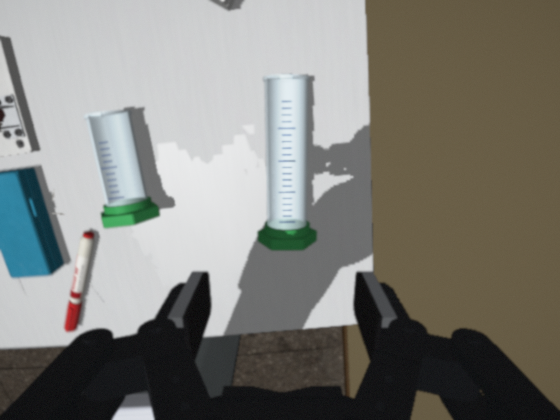

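Wrist view: the tall cylinder lies at (287,150) with its foot at (287,236) and mouth up-image. short_3 is at (122,165). I'll grip the tall one 105 mm from its mouth.

step_arm:
  motion:
    - [60,1,5,41,0]
    - [60,1,5,82,0]
    - [60,1,5,123,0]
    - [60,1,5,164,0]
    - [60,1,5,180,0]

```text
time: 7.77
tool_pos: [0.4642, -0.3076, 0.1128]
orientation: [[0.995, -0.097, -0.009], [-0.097, -0.995, 0.006], [-0.009, -0.005, -1.0]]
ft_force: [-0.4, 0.8, 0.3]
grip_width: 0.0653
```

step_arm:
  motion:
    - [60,0,0,20,0]
    - [60,0,0,31,0]
    - [60,0,0,31,0]
    - [200,0,0,31,0]
    - [200,0,0,31,0]
  newtons: 30

```text
time: 8.18
tool_pos: [0.4675, -0.3104, 0.0886]
orientation: [[0.995, -0.099, 0.001], [-0.099, -0.995, -0.001], [0.001, 0.001, -1.0]]
ft_force: [0.2, 1.0, 0.9]
grip_width: 0.0422
```

step_arm:
  motion:
    - [200,0,0,0,0]
    - [200,0,0,0,0]
    - [200,0,0,-30,0]
    - [200,0,0,-70,0]
    - [200,0,0,-100,0]

```text
time: 8.6
tool_pos: [0.4673, -0.3102, 0.1903]
orientation: [[0.995, -0.099, 0.001], [-0.099, -0.995, -0.001], [0.001, 0.001, -1.0]]
ft_force: [-0.1, -0.9, -1.7]
grip_width: 0.0408
```

step_arm:
  motion:
    - [200,0,0,-40,0]
    - [200,0,0,-80,0]
    - [200,0,0,-114,0]
    - [200,0,0,-114,0]
    - [200,0,0,-114,0]

```text
time: 9.02
tool_pos: [0.468, -0.3104, 0.3043]
orientation: [[0.995, -0.099, 0.005], [-0.099, -0.995, -0.002], [0.005, 0.002, -1.0]]
ft_force: [1.1, -0.6, -2.0]
grip_width: 0.0412
```

```bash
cat > held.py <<'E'
import sys
from h import *
# pose of held cylinder from its green foot and tube in the wrist depth, tool frame mm
c=bot.camera("wrist"); s=bot.get_state(); np.save("held.npy",c,allow_pickle=True); cv2.imwrite(f"pics/{sys.argv[1]}.png",c["image"])
ys,xs=np.mgrid[0:420:2,0:560:2];px=np.c_[xs.ravel(),ys.ravel()];P=depthpts(c,px)
h=cv2.cvtColor(c["image"],cv2.COLOR_BGR2HSV);g=cv2.inRange(h,(45,100,40),(85,255,255))[px[:,1],px[:,0]]>0
T=(P-s["tool_pos"])@s["orientation"]*1000
near=(c["range_z"][px[:,1],px[:,0]]>0)&(abs(T[:,1])<40)&(T[:,2]<160)&(T[:,2]>-20)&(abs(T[:,0])<170)
A=T[near&g];print("foot",len(A),A.mean(0).round(1),np.percentile(A,[2,98],axis=0).round(1).tolist())
B=T[near&~g&(abs(T[:,1])<6)]
for x in range(-100,150,15):
    k=abs(B[:,0]-x)<8
    if k.sum()>3: print(x,k.sum(),"min z",np.percentile(B[k][:,2],[5,50]).round(0),end="; ")
print(); print("pos",s["tool_pos"].round(4),"t",s["time"],"w",s["grip_width"],"f",s["ft_force"].round(1),"q",s["q"].round(2))
E
python3 held.py w5
```

```text
foot 70 [-42.9   2.4  57.2] [[-51.3, -26.4, 15.3], [-3.7, 28.7, 66.1]]
-25 211 min z [39. 40.]; -10 250 min z [39. 40.]; 5 490 min z [-11.  40.]; 20 634 min z [-12.  -3.]; 35 359 min z [41. 42.]; 50 378 min z [42. 43.]; 65 411 min z [43. 44.]; 80 452 min z [43. 44.]; 95 528 min z [40. 45.]; 110 44 min z [40. 41.]; 
pos [ 0.4673 -0.3096  0.3025] t 9.0667 w 0.04144721442986254 f [-0.7 -0.4 -1.3] q [ 0.16  0.67  0.59  1.79 -0.49  0.83 -0.67]
```

View pics/w5.png

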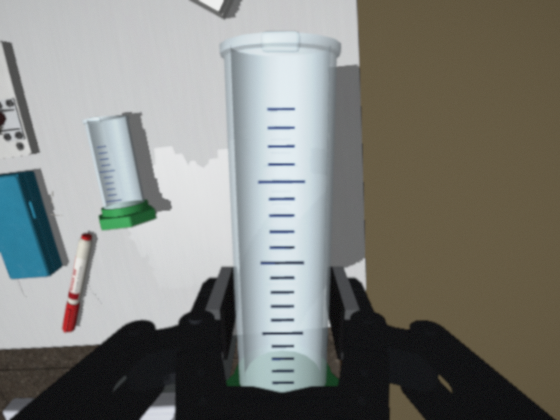

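The tall cylinder is held level (about 2° mouth down) with no droop. I'll carry it to the front edge, turning the mouth towards −x.

step_arm:
  motion:
    - [200,-16,-189,0,-31]
    - [200,-16,-189,0,-31]
    - [200,-16,-189,0,-31]
    - [200,-16,-189,0,-31]
    - [200,-16,-189,0,-31]

```text
time: 9.48
tool_pos: [0.4687, -0.1146, 0.3]
orientation: [[0.899, 0.438, -0.005], [0.438, -0.899, 0.005], [-0.002, -0.007, -1.0]]
ft_force: [0.7, 0.4, -1.0]
grip_width: 0.0412
```

step_arm:
  motion:
    - [200,81,-172,0,-31]
    - [200,81,-172,0,-31]
    - [200,81,-172,0,-31]
    - [200,81,-172,0,-31]
    - [200,81,-172,0,-31]

```text
time: 9.9
tool_pos: [0.4681, 0.0752, 0.3003]
orientation: [[0.545, 0.839, -0.004], [0.839, -0.545, 0.002], [-0.0, -0.005, -1.0]]
ft_force: [0.2, 0.1, -0.6]
grip_width: 0.0414
```

step_arm:
  motion:
    - [200,114,-136,0,-31]
    - [200,114,-136,0,-31]
    - [200,114,-136,0,-31]
    - [200,114,-136,0,-31]
    - [200,114,-136,0,-31]

```text
time: 10.32
tool_pos: [0.416, 0.2472, 0.3003]
orientation: [[0.031, 1.0, -0.005], [1.0, -0.031, 0.003], [0.003, -0.005, -1.0]]
ft_force: [-0.0, 0.3, -0.8]
grip_width: 0.0412
```

step_arm:
  motion:
    - [200,125,-106,0,-31]
    - [200,125,-106,0,-31]
    - [200,125,-106,0,-31]
    - [200,125,-106,0,-31]
    - [200,125,-106,0,-31]

```text
time: 10.73
tool_pos: [0.3126, 0.3769, 0.3005]
orientation: [[-0.491, 0.871, -0.006], [0.871, 0.491, 0.004], [0.006, -0.003, -1.0]]
ft_force: [-0.1, 0.5, -1.9]
grip_width: 0.0413
```

step_arm:
  motion:
    - [200,88,-57,0,-31]
    - [200,88,-57,0,-31]
    - [200,88,-57,0,-31]
    - [200,88,-57,0,-31]
    - [200,88,-57,0,-31]

```text
time: 11.15
tool_pos: [0.2253, 0.4204, 0.3005]
orientation: [[-0.865, 0.501, -0.003], [0.501, 0.865, -0.002], [0.001, -0.004, -1.0]]
ft_force: [0.5, 0.2, -1.9]
grip_width: 0.0414
```

step_arm:
  motion:
    - [200,0,0,0,-31]
    - [200,0,0,0,-31]
    - [200,0,0,0,-31]
    - [200,0,0,0,-31]
    - [200,0,0,0,-31]

```text
time: 11.57
tool_pos: [0.2274, 0.4192, 0.3005]
orientation: [[-1.0, -0.011, -0.002], [-0.011, 1.0, -0.003], [0.002, -0.003, -1.0]]
ft_force: [-0.4, 0.6, -1.8]
grip_width: 0.0412
```

```bash
python3 - <<'E'
from h import *
go((.226,.42,.10),90); print(bot.get_state()["q"].round(2))
c=bot.camera("scene");cv2.imwrite("pics/s2.png",c["image"])
t=bot.camera("top")
for y in(.38,.42,.46):
    X=np.arange(.24,.31,.002);z=depthpts(t,proj(t,[[x,y,0] for x in X]))[:,2];print(y,[(round(x,3),round(v,2)) for x,v in zip(X,z)][8:22:2])
E
```

```text
pos [0.2274 0.4192 0.3005] ydir 90.6 -> shift mm [  0.9   1.3 200.5] turn 0.6 t 11.57 w 0.0412
[-1.01  0.51 -0.24  2.    0.19  0.66  0.21]
0.38 [(np.float64(0.256), np.float64(-0.85)), (np.float64(0.26), np.float64(-0.86)), (np.float64(0.264), np.float64(-0.86)), (np.float64(0.268), np.float64(-0.86)), (np.float64(0.272), np.float64(0.0)), (np.float64(0.276), np.float64(0.0)), (np.float64(0.28), np.float64(-0.0))]
0.42 [(np.float64(0.256), np.float64(-0.86)), (np.float64(0.26), np.float64(-0.85)), (np.float64(0.264), np.float64(-0.86)), (np.float64(0.268), np.float64(-0.85)), (np.float64(0.272), np.float64(-0.0)), (np.float64(0.276), np.float64(0.0)), (np.float64(0.28), np.float64(0.0))]
0.46 [(np.float64(0.256), np.float64(-0.86)), (np.float64(0.26), np.float64(-0.85)), (np.float64(0.264), np.float64(-0.87)), (np.float64(0.268), np.float64(-0.0)), (np.float64(0.272), np.float64(0.0)), (np.float64(0.276), np.float64(0.0)), (np.float64(0.28), np.float64(0.0))]
```

View pics/s2.png

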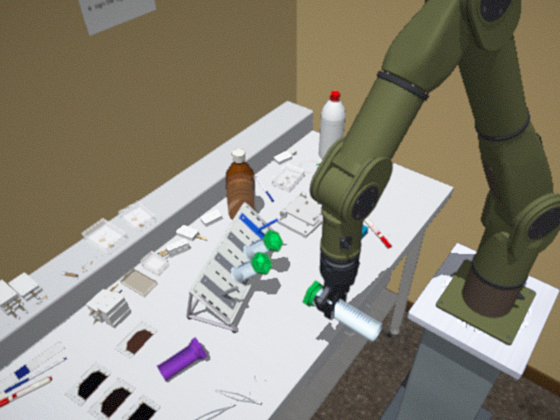

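The arm is clear beside the front edge (x ≈ 0.27). The tall cylinder is at (340,310) in the scene view, mouth outward. I'll lower it so the edge lifts the foot.

step_arm:
  motion:
    - [200,0,0,41,0]
    - [200,0,0,82,0]
    - [200,0,0,123,0]
    - [200,0,0,164,0]
    - [200,0,0,200,0]

```text
time: 12.08
tool_pos: [0.2274, 0.4194, 0.0993]
orientation: [[-1.0, -0.004, -0.001], [-0.004, 1.0, -0.002], [0.001, -0.002, -1.0]]
ft_force: [0.7, 0.8, -1.1]
grip_width: 0.0414
```

step_arm:
  motion:
    - [200,0,0,8,0]
    - [200,1,0,14,0]
    - [200,2,0,19,0]
    - [200,2,0,24,0]
    - [200,3,0,29,0]

```text
time: 12.5
tool_pos: [0.2248, 0.421, 0.0749]
orientation: [[-1.0, -0.005, 0.001], [-0.005, 1.0, 0.003], [-0.001, 0.003, -1.0]]
ft_force: [-2.3, -1.0, 4.5]
grip_width: 0.0411
```

step_arm:
  motion:
    - [200,1,0,5,0]
    - [200,1,0,10,0]
    - [200,2,0,15,0]
    - [200,2,0,20,0]
    - [200,2,0,20,0]

```text
time: 12.92
tool_pos: [0.2225, 0.4214, 0.0571]
orientation: [[-1.0, -0.006, -0.001], [-0.006, 1.0, -0.001], [0.001, -0.0, -1.0]]
ft_force: [-4.9, -1.1, 7.5]
grip_width: 0.0415
```

```bash
python3 held.py w6
```

```text
held.py:9: RuntimeWarning: Mean of empty slice.
  A=T[near&g];print("foot",len(A),A.mean(0).round(1),np.percentile(A,[2,98],axis=0).round(1).tolist())
  ret = um.true_divide(
Traceback (most recent call last):
  File "held.py", line 9, in <module>
    A=T[near&g];print("foot",len(A),A.mean(0).round(1),np.percentile(A,[2,98],axis=0).round(1).tolist())
                                                       ~~~~~~~~~~~~~^^^^^^^^^^^^^^^^^
IndexError: index -1 is out of bounds for axis 0 with size 0
```

```bash
sed -i 's/^A=T.*$/A=T[near\&g]\nif len(A)>5: print("foot",len(A),A.mean(0).round(1),np.percentile(A,[2,98],axis=0).round(1).tolist())/; s/T\[:,2\]<160/T[:,2]<200/' held.py; python3 held.py w6
```

```text
-25 37 min z [25. 26.]; -10 455 min z [26. 31.]; 5 783 min z [-10.  37.]; 20 377 min z [47. 52.]; 35 329 min z [58. 63.]; 50 297 min z [69. 74.]; 65 268 min z [80. 84.]; 80 238 min z [90. 95.]; 95 75 min z [95. 97.]; 
pos [0.2225 0.4214 0.0572] t 13.0167 w 0.04120196553267981 f [-4.5 -2.2  5.9] q [-1.15  0.97 -0.05  2.14  0.97  0.05 -0.57]
```

View pics/w6.png

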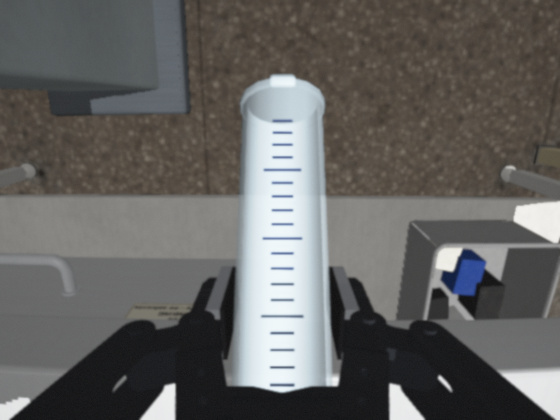

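The edge works: the tilt is now about 35°. Joint 6 is at its stop, so I'll move farther along the edge and finish there.

step_arm:
  motion:
    - [200,0,30,-5,0]
    - [200,0,65,-5,0]
    - [200,0,100,-5,0]
    - [200,0,100,0,0]
    - [200,0,100,1,0]

```text
time: 13.43
tool_pos: [0.2225, 0.5258, 0.0564]
orientation: [[-1.0, -0.005, -0.001], [-0.005, 1.0, 0.008], [0.001, 0.008, -1.0]]
ft_force: [-4.0, 3.9, 8.0]
grip_width: 0.041
```

```bash
python3 held.py w7
```

```text
-25 49 min z [24. 25.]; -10 481 min z [25. 31.]; 5 773 min z [-10.  36.]; 20 378 min z [47. 53.]; 35 347 min z [58. 64.]; 50 290 min z [70. 75.]; 65 251 min z [81. 86.]; 80 234 min z [92. 97.]; 95 50 min z [96. 98.]; 
pos [0.2221 0.5245 0.0563] t 13.4833 w 0.041616004785293745 f [-3.   2.2  4.3] q [-1.04  1.02 -0.37  1.86  0.85  0.42 -0.46]
```

step_arm:
  motion:
    - [200,1,0,3,0]
    - [200,2,0,6,0]
    - [200,2,0,8,0]
    - [200,2,0,8,0]

```text
time: 13.82
tool_pos: [0.2197, 0.5221, 0.0481]
orientation: [[-1.0, -0.007, -0.001], [-0.007, 1.0, 0.001], [0.001, 0.001, -1.0]]
ft_force: [-2.3, 1.4, 5.2]
grip_width: 0.0411
```

```bash
python3 held.py w8
```

```text
-10 451 min z [22. 27.]; 5 836 min z [-10.  35.]; 20 388 min z [48. 55.]; 35 325 min z [62. 69.]; 50 277 min z [76. 83.]; 65 221 min z [90. 97.]; 80 154 min z [105. 108.]; 
pos [0.2197 0.5221 0.0481] t 13.8667 w 0.04136433208078059 f [-3.9  2.4  4.8] q [-1.05  1.04 -0.35  1.86  0.86  0.4  -0.48]
```

The tilt is about 43°. Now I'll work out the mouth position in the tool frame and the pre-insertion target.

```bash
cat > mouth.py <<'E'
import sys
from h import *
def mouth(L):
    c=np.load("held.npy",allow_pickle=True).item(); s=bot.get_state()
    ys,xs=np.mgrid[0:420,0:560];px=np.c_[xs.ravel(),ys.ravel()];P=depthpts(c,px);T=(P-s["tool_pos"])@s["orientation"]*1000
    k=(c["range_z"].ravel()>0)&(abs(T[:,1])<5)&(T[:,0]>15)&(T[:,0]<150)&(T[:,2]>20)&(T[:,2]<190);B=T[k]
    m=np.ones(len(B),bool)
    # lower envelope (tube top line): iterate fit
    for i in range(12):
        a=np.polyfit(B[m,0],B[m,2],1); r=B[:,2]-np.polyval(a,B[:,0]); m=(r<3 if i<6 else abs(r)<2.5)
    th=np.arctan(a[0]); d=np.array([np.cos(th),np.sin(th)]); p=np.array([-np.sin(th),np.cos(th)])
    rim=B[m][:,[0,2]]@d; e=np.percentile(rim,99.5); base=np.array([0,a[1]]); top=base+d*(e-base@d); M=top+21*p
    print("tilt",np.degrees(th).round(1),"mouth tool x,z",M.round(1),"n",m.sum()); return th,M,d,p
th,M,d,p=mouth(0)
row,Lp,X0=float(sys.argv[1]),float(sys.argv[2]),.660
# mouth centre on the peg axis, Lp from panel (mm); tool x = rack x, tool z down
X=X0-.7071*Lp/1000;z=.075+.7071*Lp/1000
t=XR*(X-M[0]/1000)+YR*row+Z*(z+M[1]/1000); print("TCP target",t.round(4)); go(t,-71.5)
E
python3 mouth.py .0147 115
```

```text
tilt 43.5 mouth tool x,z [ 63.8 125.3] n 3850
TCP target [0.4836 0.1773 0.2816]
pos [0.2197 0.5221 0.0481] ydir 90.4 -> shift mm [-261.2 -346.4 -234.2] turn 161.9 t 13.87 w 0.0414
```

step_arm:
  motion:
    - [200,-5,0,-30,0]
    - [200,-5,0,-70,0]
    - [200,-5,0,-110,0]
    - [200,-5,0,-150,0]
    - [200,-5,0,-190,0]

```text
time: 14.28
tool_pos: [0.2266, 0.5194, 0.2384]
orientation: [[-1.0, -0.005, 0.001], [-0.005, 1.0, -0.005], [-0.001, -0.005, -1.0]]
ft_force: [0.1, 1.5, -1.6]
grip_width: 0.0414
```

step_arm:
  motion:
    - [200,0,0,-40,0]
    - [200,0,0,-80,0]
    - [200,0,0,-120,0]
    - [200,0,0,-120,0]
    - [200,0,0,-120,0]

```text
time: 14.7
tool_pos: [0.2265, 0.5214, 0.3587]
orientation: [[-1.0, -0.004, 0.003], [-0.004, 1.0, 0.001], [-0.003, 0.0, -1.0]]
ft_force: [-0.6, -1.1, -1.1]
grip_width: 0.0416
```

step_arm:
  motion:
    - [200,-82,-116,0,32.4]
    - [200,-82,-116,0,32.4]
    - [200,-82,-116,0,32.4]
    - [200,-82,-116,0,32.4]
    - [200,-82,-116,0,32.4]

```text
time: 15.12
tool_pos: [0.3126, 0.3989, 0.354]
orientation: [[-0.839, 0.544, 0.001], [0.544, 0.839, -0.013], [-0.008, -0.011, -1.0]]
ft_force: [-0.5, -0.2, -1.1]
grip_width: 0.0416
```

step_arm:
  motion:
    - [200,-136,-51,0,32.4]
    - [200,-136,-51,0,32.4]
    - [200,-136,-51,0,32.4]
    - [200,-136,-51,0,32.4]
    - [200,-136,-51,0,32.4]

```text
time: 15.53
tool_pos: [0.3998, 0.283, 0.3546]
orientation: [[-0.415, 0.91, -0.001], [0.91, 0.415, -0.012], [-0.01, -0.006, -1.0]]
ft_force: [-0.6, 0.2, -0.9]
grip_width: 0.0413
```

step_arm:
  motion:
    - [200,-142,30,0,32.4]
    - [200,-142,30,0,32.4]
    - [200,-142,30,0,32.4]
    - [200,-142,30,0,32.4]
    - [200,-142,30,0,32.4]

```text
time: 15.95
tool_pos: [0.4872, 0.1678, 0.3551]
orientation: [[0.137, 0.991, -0.002], [0.99, -0.137, -0.011], [-0.011, -0.0, -1.0]]
ft_force: [-0.1, 1.0, -1.7]
grip_width: 0.0412
```

step_arm:
  motion:
    - [200,0,0,0,32.4]
    - [200,0,0,0,32.4]
    - [200,0,0,0,32.4]
    - [200,0,0,0,32.4]
    - [200,0,0,0,32.4]

```text
time: 16.37
tool_pos: [0.4836, 0.174, 0.3553]
orientation: [[0.639, 0.769, -0.004], [0.769, -0.639, -0.007], [-0.008, 0.001, -1.0]]
ft_force: [-0.5, 0.0, -0.7]
grip_width: 0.0411
```

step_arm:
  motion:
    - [200,0,0,0,32.4]
    - [200,0,0,0,32.4]
    - [200,0,0,0,32.4]
    - [200,0,0,0,32.4]
    - [200,0,0,0,32.4]

```text
time: 16.78
tool_pos: [0.4836, 0.1741, 0.3554]
orientation: [[0.952, 0.307, -0.004], [0.307, -0.952, -0.006], [-0.006, 0.005, -1.0]]
ft_force: [-0.4, 0.2, -1.5]
grip_width: 0.041
```

```bash
python3 held.py w9; python3 mouth.py .0147 115
```

```text
-10 367 min z [22. 27.]; 5 833 min z [-10.  33.]; 20 556 min z [-10.  50.]; 35 329 min z [60. 67.]; 50 284 min z [74. 80.]; 65 236 min z [88. 95.]; 80 189 min z [102. 107.]; 
pos [0.4836 0.1742 0.3554] t 16.8333 w 0.041350749896249345 f [ 0.1  0.1 -0.8] q [-0.48  0.48  0.07  1.83 -0.04  0.84 -1.65]
tilt 43.3 mouth tool x,z [ 66.4 125. ] n 4063
TCP target [0.4812 0.1765 0.2814]
pos [0.4836 0.1742 0.3554] ydir -72.1 -> shift mm [-1.2 -3.3 74. ] turn -0.6 t 16.83 w 0.0414
```

View pics/w9.png

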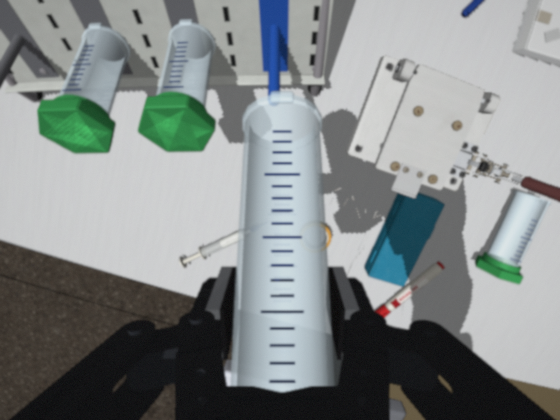

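Wrist view: the tall cylinder's mouth (283,105) lines up just below the blue peg (275,60). SC1 and SC2 hang at (178,120) and (80,120). I'll descend to the pre-insertion pose and then go in along the peg.

step_arm:
  motion:
    - [200,-1,-3,35,-0.5]
    - [200,-1,-3,65,-0.5]
    - [200,-1,-3,74,-0.5]
    - [200,-1,-3,74,-0.5]
    - [200,-1,-3,74,-0.5]

```text
time: 17.25
tool_pos: [0.483, 0.1773, 0.2826]
orientation: [[0.947, 0.322, -0.002], [0.322, -0.947, -0.005], [-0.003, 0.004, -1.0]]
ft_force: [0.8, -0.2, -1.5]
grip_width: 0.0411
```

step_arm:
  motion:
    - [200,12,0,12,0]
    - [200,24,0,24,0]
    - [200,32,0,32,0]
    - [200,36,0,36,0]
    - [200,36,0,36,0]

```text
time: 17.67
tool_pos: [0.518, 0.1895, 0.2465]
orientation: [[0.947, 0.323, -0.0], [0.322, -0.947, -0.004], [-0.001, 0.003, -1.0]]
ft_force: [-0.4, 0.2, -1.0]
grip_width: 0.0413
```

```bash
python3 held.py w10; python3 mouth.py .0147 60
```

```text
-10 352 min z [23. 27.]; 5 772 min z [-9. 34.]; 20 689 min z [-10.  47.]; 35 332 min z [59. 66.]; 50 276 min z [74. 80.]; 65 246 min z [88. 94.]; 80 206 min z [101. 107.]; 95 114 min z [110. 152.]; 110 123 min z [159. 165.]; 125 178 min z [148. 155.]; 140 75 min z [143. 145.]; 
pos [0.5174 0.1893 0.2468] t 17.7167 w 0.04112067958586777 f [-0.4 -0.8 -0.7] q [-0.46  0.67  0.05  1.86 -0.05  0.62 -1.63]
tilt 42.6 mouth tool x,z [114.3 167.9] n 4226
TCP target [0.4726 0.1736 0.2853]
pos [0.5174 0.1893 0.2468] ydir -71.2 -> shift mm [-47.5   0.5 -38.4] turn 0.3 t 17.72 w 0.0411
```

No contact, and the mouth is now over the peg tip. I'll continue.

step_arm:
  motion:
    - [200,12,0,12,0]
    - [200,22,0,22,0]
    - [200,30,0,30,0]
    - [200,34,0,34,0]
    - [200,34,0,34,0]

```text
time: 18.13
tool_pos: [0.5496, 0.2003, 0.2119]
orientation: [[0.947, 0.323, -0.001], [0.323, -0.947, -0.004], [-0.003, 0.003, -1.0]]
ft_force: [-0.5, 0.2, 0.5]
grip_width: 0.0415
```

step_arm:
  motion:
    - [200,3,0,3,0]
    - [200,6,0,6,0]
    - [200,8,0,8,0]
    - [200,8,0,8,0]

```text
time: 18.47
tool_pos: [0.5558, 0.2023, 0.2053]
orientation: [[0.947, 0.323, -0.004], [0.323, -0.947, -0.005], [-0.005, 0.003, -1.0]]
ft_force: [-5.6, -1.1, 10.2]
grip_width: 0.0415
```

step_arm:
  motion:
    - [200,-3,0,3,0]
    - [200,-6,0,6,0]
    - [200,-7,0,8,0]
    - [100,-7,0,8,0]
    - [100,-7,0,8,0]

```text
time: 18.88
tool_pos: [0.5505, 0.2006, 0.1969]
orientation: [[0.947, 0.323, 0.0], [0.323, -0.947, -0.003], [-0.001, 0.003, -1.0]]
ft_force: [0.1, -0.3, 0.7]
grip_width: 0.0519
```

step_arm:
  motion:
    - [100,0,0,0,0]
    - [100,0,0,-15,0]
    - [100,0,0,-50,0]
    - [100,0,0,-90,0]
    - [100,0,0,-125,0]

```text
time: 19.3
tool_pos: [0.5507, 0.2009, 0.3231]
orientation: [[0.947, 0.322, -0.001], [0.322, -0.947, -0.004], [-0.002, 0.003, -1.0]]
ft_force: [1.2, 0.4, 0.5]
grip_width: 0.0518
```

```bash
sed -n 1,1p look.py >/dev/null; python3 - <<'E'
from h import *
import cv2
for n in("top","scene"):
    c=bot.camera(n);cv2.imwrite(f"pics/{n}2.png",c["image"]);h=cv2.cvtColor(c["image"],cv2.COLOR_BGR2HSV)
    m=cv2.inRange(h,(45,100,50),(85,255,255));N,L,st,ce=cv2.connectedComponentsWithStats(m)
    for i in range(1,N):
        if st[i,4]>25:
            ys,xs=np.where(L==i);P=depthpts(c,np.c_[xs,ys]);P=P[c["range_z"][ys,xs]>0];print(n,ce[i].round(1),st[i,4],"world",np.median(P,0).round(3),"rack",np.median(torack(P),0).round(4))
print(bot.get_state()["tool_pos"])
E
```

```text
top [214.8 253.6] 227 world [0.491 0.355 0.148] rack [0.5779 0.1805 0.1476]
top [371.8 266.2] 77 world [ 0.457 -0.135  0.051] rack [ 0.3908 -0.273   0.0513]
scene [367.9 198.7] 135 world [ 0.446 -0.127  0.042] rack [ 0.3829 -0.2631  0.0419]
scene [299.3 218. ] 242 world [0.489 0.191 0.173] rack [0.5232 0.0262 0.1733]
scene [272.5 240.6] 305 world [0.512 0.278 0.144] rack [0.5739 0.1015 0.1438]
scene [261.1 262.8] 348 world [0.486 0.357 0.144] rack [0.5737 0.1844 0.1439]
[0.55385017 0.2019901  0.32745355]
```

step_arm:
  motion:
    - [60,-82,152,0,0]
    - [60,-82,152,0,0]
    - [60,-82,152,0,0]
    - [60,-82,152,0,0]
    - [60,-82,152,0,0]

```text
time: 19.82
tool_pos: [0.5201, 0.0211, 0.3217]
orientation: [[0.95, 0.311, -0.003], [0.311, -0.95, -0.01], [-0.006, 0.009, -1.0]]
ft_force: [-1.7, -1.0, 0.3]
grip_width: 0.0655
```

step_arm:
  motion:
    - [60,-82,152,20,20]
    - [60,-82,152,20,20]
    - [60,-82,152,20,20]
    - [60,-82,152,20,20]
    - [60,-82,152,20,20]

```text
time: 20.23
tool_pos: [0.4907, -0.1484, 0.3019]
orientation: [[0.999, -0.032, -0.003], [-0.032, -0.999, -0.009], [-0.003, 0.009, -1.0]]
ft_force: [-0.9, -1.1, -0.0]
grip_width: 0.0653
```

```bash
cat > feet.py <<'E'
import sys
from h import *
for n in("top","scene"):
    c=bot.camera(n);cv2.imwrite(f"pics/{n}{sys.argv[1]}.png",c["image"]);h=cv2.cvtColor(c["image"],cv2.COLOR_BGR2HSV)
    m=cv2.inRange(h,(45,100,50),(85,255,255));N,L,st,ce=cv2.connectedComponentsWithStats(m)
    for i in range(1,N):
        if st[i,4]>25:
            ys,xs=np.where(L==i);P=depthpts(c,np.c_[xs,ys]);P=torack(P[c["range_z"][ys,xs]>0]);q=np.median(P,0);print(n,ce[i].round(1),st[i,4],"rack",q.round(4),"z rng",np.percentile(P[:,2],[3,97]).round(3),"u",((q[2]-.075-q[0]+.66)/2**.5).round(4),"v",((q[2]-.075+q[0]-.66)/2**.5).round(4))
E
python3 feet.py 3; python3 - <<'E'
from h import *
go((.497,-.138,.086),-91.3)
c=bot.camera("wrist");ys,xs=np.mgrid[0:420:2,0:560:2];px=np.c_[xs.ravel(),ys.ravel()];P=depthpts(c,px)
k=(c["range_z"][px[:,1],px[:,0]]>0)&(P[:,2]>.034)&(P[:,2]<.07)&(abs(P[:,1]+.138)<.045)&(P[:,0]>.42)&(P[:,0]<.6)
Q=P[k];q=Q[:,:2];m=q.mean(0);u=np.linalg.svd(q-m)[2][0];u*=np.sign(u[0]);t=(q-m)@u
e0,e1=m+u*t.min(),m+u*t.max();print(k.sum(),np.degrees(np.arctan2(u[1],u[0])).round(1),e0.round(4),e1.round(4)); G=e0+(e1-e0)*51/110; go((*G,.086),-90+np.degrees(np.arctan2(u[1],u[0])))
E
cd pics; python3 -c "
import cv2,numpy as np
a=cv2.imread('scene3.png')[180:340,170:330];b=cv2.imread('top3.png')[170:290,150:300]
cv2.imwrite('c3.png',np.hstack([cv2.resize(a,(400,400),interpolation=2),cv2.resize(b,(400,400),interpolation=2)]))"
```

```text
top [241.6 245.3] 241 rack [0.5775 0.0968 0.1479] z rng [0.13  0.163] u 0.1099 v -0.0068
top [214.8 253.6] 229 rack [0.5781 0.18   0.1481] z rng [0.128 0.163] u 0.1096 v -0.0062
top [271.8 253.4] 203 rack [0.5279 0.0168 0.1804] z rng [0.155 0.194] u 0.1679 v -0.0189
top [372.  266.2] 75 rack [ 0.3906 -0.2728  0.05  ] z rng [0.034 0.059] u 0.1728 v -0.2081
scene [367.8 198.7] 141 rack [ 0.3828 -0.2647  0.0392] z rng [0.016 0.056] u 0.1707 v -0.2213
scene [299.3 218. ] 241 rack [0.5232 0.0257 0.1732] z rng [0.152 0.191] u 0.1662 v -0.0273
scene [272.5 240.6] 306 rack [0.5737 0.1019 0.1435] z rng [0.125 0.16 ] u 0.1095 v -0.0126
scene [261.1 262.7] 348 rack [0.5739 0.1847 0.1439] z rng [0.126 0.161] u 0.1096 v -0.0121
pos [ 0.4924 -0.1429  0.3021] ydir -91.5 -> shift mm [  4.9  -6.1 216. ] turn -0.2 t 20.33 w 0.0652
1106 1.0 [ 0.4466 -0.1417] [ 0.5564 -0.1398]
pos [ 0.4932 -0.1403  0.3022] ydir -91.3 -> shift mm [  4.6  -0.3 216.2] turn -2.3 t 20.38 w 0.0652
```

View pics/c3.png

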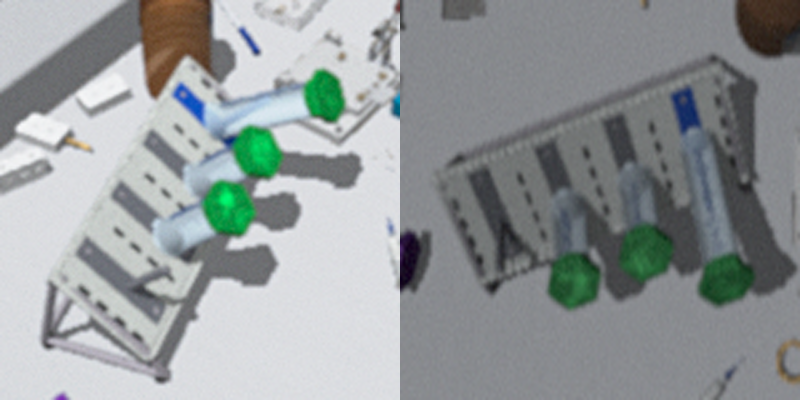

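The tall cylinder is on the blue peg but its foot sags about 10°, so I'll push it flush later. short_3 is measured, so I'll pick it up now.

step_arm:
  motion:
    - [60,2,0,41,-1]
    - [60,2,0,82,-1]
    - [60,2,0,123,-1]
    - [60,2,0,164,-1]
    - [60,2,0,190,-1]

```text
time: 20.8
tool_pos: [0.4949, -0.1373, 0.1093]
orientation: [[1.0, 0.001, -0.003], [0.001, -1.0, -0.001], [-0.003, 0.001, -1.0]]
ft_force: [0.7, 0.2, -0.1]
grip_width: 0.0653
```

step_arm:
  motion:
    - [60,0,0,15,0]
    - [60,0,0,26,0]
    - [60,0,0,26,0]
    - [200,0,0,26,0]
    - [200,0,0,26,0]
  newtons: 30

```text
time: 21.22
tool_pos: [0.496, -0.1401, 0.0877]
orientation: [[1.0, -0.002, 0.001], [-0.002, -1.0, -0.004], [0.001, 0.004, -1.0]]
ft_force: [0.1, -1.4, 0.9]
grip_width: 0.0419
```

step_arm:
  motion:
    - [200,0,0,0,0]
    - [200,0,0,0,0]
    - [200,0,0,-30,0]
    - [200,0,0,-70,0]
    - [200,0,0,-110,0]

```text
time: 21.63
tool_pos: [0.4945, -0.1401, 0.1978]
orientation: [[1.0, -0.003, -0.003], [-0.003, -1.0, -0.003], [-0.003, 0.003, -1.0]]
ft_force: [2.0, -0.2, -0.2]
grip_width: 0.0414
```

step_arm:
  motion:
    - [200,0,0,-40,0]
    - [200,0,0,-80,0]
    - [200,0,0,-106,0]
    - [200,0,0,-106,0]
    - [200,0,0,-106,0]

```text
time: 22.05
tool_pos: [0.4958, -0.14, 0.3047]
orientation: [[1.0, -0.003, 0.004], [-0.003, -1.0, -0.004], [0.004, 0.004, -1.0]]
ft_force: [-0.7, -1.0, -0.8]
grip_width: 0.0415
```

```bash
python3 held.py w11; python3 - <<'E'
from h import *
go((.2276,.52,.10),90)
E
```

```text
foot 346 [-28.8   0.7  45.6] [[-38.6, -25.9, -2.2], [12.6, 28.0, 63.9]]
-25 182 min z [38. 39.]; -10 250 min z [39. 40.]; 5 463 min z [-11.  40.]; 20 648 min z [-12.  -4.]; 35 335 min z [42. 43.]; 50 394 min z [40. 44.]; 65 187 min z [40. 41.]; 
pos [ 0.4949 -0.1397  0.3031] t 22.1 w 0.04165852252402133 f [ 0.3  0.7 -2.2] q [ 0.11  0.55  0.12  1.91 -0.09  0.69 -1.29]
pos [ 0.4949 -0.1397  0.3031] ydir -90.2 -> shift mm [-269.4 -659.6  200.7] turn -180.2 t 22.1 w 0.0417
```

step_arm:
  motion:
    - [200,-25,-190,-40,-30]
    - [200,-25,-190,-40,-30]
    - [200,-25,-190,-40,-30]
    - [200,-25,-190,-40,-30]
    - [200,-25,-190,-40,-30]

```text
time: 22.52
tool_pos: [0.4693, 0.0542, 0.341]
orientation: [[0.863, 0.505, -0.004], [0.505, -0.863, -0.002], [-0.005, -0.0, -1.0]]
ft_force: [1.2, 0.2, -0.7]
grip_width: 0.0414
```

step_arm:
  motion:
    - [200,60,-185,0,-30]
    - [200,60,-185,0,-30]
    - [200,60,-185,0,-30]
    - [200,60,-185,0,-30]
    - [200,60,-185,0,-30]

```text
time: 22.93
tool_pos: [0.4285, 0.2447, 0.3397]
orientation: [[0.494, 0.869, -0.005], [0.869, -0.494, -0.003], [-0.005, -0.003, -1.0]]
ft_force: [0.1, -0.0, 0.2]
grip_width: 0.0413
```

step_arm:
  motion:
    - [200,84,-153,0,-30]
    - [200,84,-153,0,-30]
    - [200,84,-153,0,-30]
    - [200,84,-153,0,-30]
    - [200,84,-153,0,-30]

```text
time: 23.35
tool_pos: [0.3348, 0.3969, 0.3395]
orientation: [[-0.013, 1.0, -0.007], [1.0, 0.013, 0.001], [0.001, -0.007, -1.0]]
ft_force: [0.3, 1.0, -0.8]
grip_width: 0.0415
```

step_arm:
  motion:
    - [200,130,-106,0,-30]
    - [200,130,-106,0,-30]
    - [200,130,-106,0,-30]
    - [200,130,-106,0,-30]
    - [200,130,-106,0,-30]

```text
time: 23.77
tool_pos: [0.2266, 0.5267, 0.3392]
orientation: [[-0.512, 0.859, -0.01], [0.859, 0.512, 0.001], [0.006, -0.008, -1.0]]
ft_force: [-1.0, 1.9, -0.3]
grip_width: 0.0418
```

step_arm:
  motion:
    - [200,0,0,0,-30]
    - [200,0,0,0,-30]
    - [200,0,0,0,-30]
    - [200,0,0,0,-30]
    - [200,0,0,0,-30]

```text
time: 24.18
tool_pos: [0.2355, 0.5194, 0.3385]
orientation: [[-0.866, 0.5, -0.003], [0.5, 0.866, -0.007], [-0.001, -0.008, -1.0]]
ft_force: [0.3, 0.8, -0.6]
grip_width: 0.0415
```

step_arm:
  motion:
    - [200,0,0,0,-30]
    - [200,0,0,0,-30]
    - [200,0,0,0,-30]
    - [200,0,0,0,-30]
    - [200,0,0,0,-30]

```text
time: 24.6
tool_pos: [0.2356, 0.5198, 0.3391]
orientation: [[-1.0, 0.002, -0.003], [0.002, 1.0, -0.006], [0.003, -0.006, -1.0]]
ft_force: [0.0, -0.1, -1.4]
grip_width: 0.0413
```

```bash
python3 - <<'E'
from h import *
go((.234,.52,.095),90)
t=bot.camera("top")
for y in(.5,.54):
    X=np.arange(.25,.29,.002);z=depthpts(t,proj(t,[[x,y,0] for x in X]))[:,2];print(y,X[np.where(abs(z)<.01)[0][0]])
E
```

```text
pos [0.2356 0.5198 0.3391] ydir 89.9 -> shift mm [  0.9   1.7 244.1] turn -0.1 t 24.6 w 0.0413
0.5 0.268
0.54 0.266
```

step_arm:
  motion:
    - [200,3,0,41,0]
    - [200,3,0,82,0]
    - [200,3,0,123,0]
    - [200,3,0,164,0]
    - [200,3,0,205,0]

```text
time: 25.07
tool_pos: [0.2322, 0.5193, 0.1334]
orientation: [[-1.0, 0.008, -0.001], [0.008, 1.0, -0.004], [0.001, -0.004, -1.0]]
ft_force: [2.0, 1.0, -2.2]
grip_width: 0.0413
```

step_arm:
  motion:
    - [200,0,0,25,0]
    - [200,0,0,37,0]
    - [200,0,0,45,0]
    - [200,1,0,51,0]
    - [200,2,0,57,0]

```text
time: 25.48
tool_pos: [0.2291, 0.5207, 0.08]
orientation: [[-1.0, 0.005, -0.002], [0.005, 1.0, -0.001], [0.002, -0.001, -1.0]]
ft_force: [-4.4, -2.2, 8.3]
grip_width: 0.0413
```

step_arm:
  motion:
    - [200,1,0,5,0]
    - [200,2,0,10,0]
    - [200,3,0,15,0]
    - [200,4,0,19,0]
    - [200,4,0,19,0]

```text
time: 25.9
tool_pos: [0.2251, 0.5215, 0.0615]
orientation: [[-1.0, 0.004, -0.001], [0.004, 1.0, 0.001], [0.001, 0.001, -1.0]]
ft_force: [-2.5, -0.9, 4.0]
grip_width: 0.0412
```

```bash
python3 held.py w12; python3 mouth.py .2607 90
```

```text
foot 36 [-16.   -2.8  26.3] [[-30.6, -23.5, -6.3], [16.2, 21.2, 43.7]]
-25 58 min z [25. 26.]; -10 433 min z [27. 32.]; 5 771 min z [-10.  37.]; 20 364 min z [46. 51.]; 35 331 min z [56. 61.]; 50 279 min z [67. 70.]; 65 25 min z [70. 71.]; 
pos [0.2253 0.5215 0.0615] t 25.95 w 0.04168993462325857 f [-2.3  0.4  1.7] q [-1.    1.02 -0.42  1.86  0.9   0.46 -0.5 ]
tilt 33.6 mouth tool x,z [40.1 89.9] n 2637
TCP target [0.4448 0.4237 0.2285]
pos [0.2253 0.5215 0.0615] ydir 89.8 -> shift mm [-219.6  -96.8 -167.3] turn 161.3 t 25.95 w 0.0417
```

step_arm:
  motion:
    - [200,1,0,4,0]
    - [200,2,0,7,0]
    - [200,2,0,10,0]
    - [200,2,0,10,0]

```text
time: 26.28
tool_pos: [0.2237, 0.5214, 0.0512]
orientation: [[-1.0, 0.004, -0.001], [0.004, 1.0, 0.001], [0.001, 0.001, -1.0]]
ft_force: [-2.4, 0.7, 5.9]
grip_width: 0.0415
```

```bash
python3 held.py w13; python3 mouth.py .2607 90
```

```text
foot 37 [-6.3 -0.7 13.7] [[-12.9, -6.4, -2.8], [9.7, 5.0, 20.1]]
-10 422 min z [22. 28.]; 5 834 min z [-10.  35.]; 20 389 min z [48. 55.]; 35 331 min z [62. 70.]; 50 190 min z [77. 79.]; 
pos [0.2236 0.5214 0.0513] t 26.3333 w 0.04125442690505075 f [-2.8  0.4  3.9] q [-1.01  1.04 -0.4   1.86  0.91  0.44 -0.52]
tilt 44.2 mouth tool x,z [32.5 96.5] n 2311
TCP target [0.452  0.4261 0.2352]
pos [0.2236 0.5214 0.0513] ydir 89.8 -> shift mm [-228.5  -94.3 -184.2] turn 161.3 t 26.33 w 0.0413
```

step_arm:
  motion:
    - [200,-5,0,-30,0]
    - [200,-5,0,-70,0]
    - [200,-5,0,-110,0]
    - [200,-5,0,-150,0]
    - [200,-5,0,-190,0]

```text
time: 26.75
tool_pos: [0.2297, 0.52, 0.2423]
orientation: [[-1.0, 0.005, -0.0], [0.005, 1.0, -0.003], [0.0, -0.003, -1.0]]
ft_force: [1.3, 0.7, -1.4]
grip_width: 0.0412
```

step_arm:
  motion:
    - [200,0,0,-40,0]
    - [200,0,0,-80,0]
    - [200,0,0,-80,0]

```text
time: 27.0
tool_pos: [0.2295, 0.5243, 0.3283]
orientation: [[-1.0, 0.005, 0.003], [0.005, 1.0, 0.012], [-0.003, 0.012, -1.0]]
ft_force: [0.0, 1.1, -0.8]
grip_width: 0.0414
```

step_arm:
  motion:
    - [200,-109,-48,0,32.3]
    - [200,-109,-48,0,32.3]
    - [200,-109,-48,0,32.3]
    - [200,-109,-48,0,32.3]
    - [200,-109,-48,0,32.3]

```text
time: 27.42
tool_pos: [0.342, 0.47, 0.3198]
orientation: [[-0.836, 0.549, 0.002], [0.549, 0.836, -0.004], [-0.004, -0.003, -1.0]]
ft_force: [-1.0, 1.2, -1.2]
grip_width: 0.0414
```

step_arm:
  motion:
    - [200,-122,21,0,32.3]
    - [200,-122,21,0,32.3]
    - [200,-122,21,0,32.3]
    - [200,-122,21,0,32.3]
    - [200,-122,21,0,32.3]

```text
time: 27.83
tool_pos: [0.4563, 0.4215, 0.3198]
orientation: [[-0.413, 0.911, 0.002], [0.911, 0.413, -0.005], [-0.005, -0.0, -1.0]]
ft_force: [-0.8, 0.6, -0.9]
grip_width: 0.0411
```

step_arm:
  motion:
    - [200,0,0,0,32.3]
    - [200,0,0,0,32.3]
    - [200,0,0,0,32.3]
    - [200,0,0,0,32.3]
    - [200,0,0,0,32.3]

```text
time: 28.25
tool_pos: [0.4525, 0.4242, 0.3203]
orientation: [[0.13, 0.992, 0.0], [0.992, -0.13, -0.003], [-0.003, 0.0, -1.0]]
ft_force: [-1.2, -0.5, -0.7]
grip_width: 0.0415
```

step_arm:
  motion:
    - [200,0,0,0,32.3]
    - [200,0,0,0,32.3]
    - [200,0,0,0,32.3]
    - [200,0,0,0,32.3]
    - [200,0,0,0,32.3]

```text
time: 28.67
tool_pos: [0.4524, 0.4243, 0.3203]
orientation: [[0.64, 0.769, -0.0], [0.769, -0.64, -0.003], [-0.002, 0.002, -1.0]]
ft_force: [0.5, 0.6, -0.5]
grip_width: 0.0415
```

step_arm:
  motion:
    - [200,0,0,0,32.3]
    - [200,0,0,0,32.3]
    - [200,0,0,0,32.3]
    - [200,0,0,0,32.3]
    - [200,0,0,0,32.3]

```text
time: 29.08
tool_pos: [0.4524, 0.4243, 0.3202]
orientation: [[0.951, 0.308, -0.0], [0.308, -0.951, -0.003], [-0.001, 0.003, -1.0]]
ft_force: [-0.8, -0.5, -1.1]
grip_width: 0.0413
```

```bash
python3 held.py w14; python3 mouth.py .2607 90; python3 - <<'E'
from h import *
# peg 4: dark strip/peg columns on the panel in this view -> row coordinate
c=np.load("held.npy",allow_pickle=True).item(); I=c["image"]
px=np.array([[u,v] for v in range(0,420) for u in range(0,560)]);P=torack(depthpts(c,px));g=cv2.cvtColor(I,cv2.COLOR_BGR2GRAY).ravel()
k=(c["range_z"].ravel()>0)&(abs(P[:,0]-P[:,2]-.587)<.006)&(P[:,2]>.09)&(P[:,2]<.12)
b=np.arange(.05,.32,.004);print([(round(x+.002,3),int(np.median(g[k&(P[:,1]>=x)&(P[:,1]<x+.004)]))) for x in b if (k&(P[:,1]>=x)&(P[:,1]<x+.004)).sum()>5])
E
```

```text
foot 34 [-6.   1.1 15.7] [[-11.0, -4.5, -1.9], [11.3, 6.7, 20.8]]
-10 337 min z [21. 26.]; 5 826 min z [-10.  33.]; 20 582 min z [-10.  49.]; 35 329 min z [60. 67.]; 50 249 min z [75. 79.]; 65 4 min z [199. 199.]; 140 52 min z [195. 197.]; 
pos [0.4523 0.4244 0.3202] t 29.1333 w 0.04139916096044014 f [-0.7 -0.3 -1.1] q [-0.86  0.66  0.06  1.57 -0.04  0.91 -2.05]
tilt 44.1 mouth tool x,z [34.9 96.2] n 2531
TCP target [0.4497 0.4254 0.2349]
pos [0.4523 0.4244 0.3202] ydir -72.1 -> shift mm [-2.  -1.9 85.3] turn -0.6 t 29.13 w 0.0414
[(np.float64(0.052), 163), (np.float64(0.056), 161), (np.float64(0.06), 161), (np.float64(0.064), 162), (np.float64(0.068), 163), (np.float64(0.072), 165), (np.float64(0.076), 165), (np.float64(0.08), 164), (np.float64(0.084), 123), (np.float64(0.088), 90), (np.float64(0.092), 90), (np.float64(0.096), 90), (np.float64(0.1), 91), (np.float64(0.104), 90), (np.float64(0.108), 91), (np.float64(0.112), 162), (np.float64(0.116), 166), (np.float64(0.12), 165), (np.float64(0.124), 167), (np.float64(0.128), 167), (np.float64(0.132), 166), (np.float64(0.136), 164), (
[... 419 characters left out ...]
04), 165), (np.float64(0.208), 166), (np.float64(0.212), 166), (np.float64(0.216), 165), (np.float64(0.22), 165), (np.float64(0.224), 166), (np.float64(0.228), 167), (np.float64(0.232), 167), (np.float64(0.236), 167), (np.float64(0.24), 167), (np.float64(0.244), 167), (np.float64(0.248), 137), (np.float64(0.252), 93), (np.float64(0.256), 93), (np.float64(0.26), 93), (np.float64(0.264), 93), (np.float64(0.268), 93), (np.float64(0.272), 94), (np.float64(0.276), 167), (np.float64(0.28), 168), (np.float64(0.284), 168), (np.float64(0.288), 168), (np.float64(0.292), 169), (np.float64(0.296), 168), (np.float64(0.3), 156), (np.float64(0.304), 140), (np.float64(0.308), 146), (np.float64(0.312), 171)]
```

View pics/w14.png

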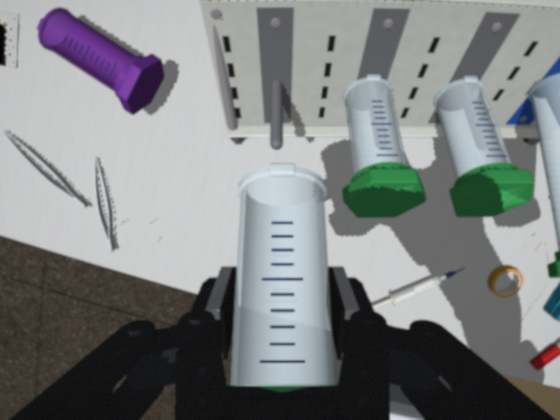

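Wrist view: short_3's mouth (283,180) sits in front of free peg 4 (277,115). SC2 and SC1 are at (383,190) and (490,190). That was my twelfth and last picture, so the remaining checks are numeric.

step_arm:
  motion:
    - [200,-2,-2,40,-0.6]
    - [200,-2,-2,75,-0.6]
    - [200,-2,-2,85,-0.6]
    - [200,-2,-2,85,-0.6]
    - [200,-2,-2,85,-0.6]

```text
time: 29.55
tool_pos: [0.4503, 0.4255, 0.2354]
orientation: [[0.946, 0.324, -0.0], [0.324, -0.946, -0.003], [-0.001, 0.003, -1.0]]
ft_force: [-0.2, 0.2, 0.2]
grip_width: 0.0416
```

step_arm:
  motion:
    - [200,12,0,12,0]
    - [200,24,0,24,0]
    - [200,34,0,34,0]
    - [200,40,0,40,0]
    - [200,40,0,40,0]

```text
time: 29.97
tool_pos: [0.4891, 0.4381, 0.1944]
orientation: [[0.946, 0.323, 0.0], [0.323, -0.946, -0.003], [-0.001, 0.003, -1.0]]
ft_force: [0.3, 0.4, -0.9]
grip_width: 0.0417
```

step_arm:
  motion:
    - [200,8,0,8,0]
    - [200,14,0,14,0]
    - [200,18,0,18,0]
    - [200,20,0,20,0]
    - [200,20,0,20,0]

```text
time: 30.38
tool_pos: [0.5064, 0.4445, 0.1744]
orientation: [[0.946, 0.324, -0.002], [0.324, -0.946, -0.004], [-0.003, 0.004, -1.0]]
ft_force: [-0.4, -0.4, -0.4]
grip_width: 0.0418
```

step_arm:
  motion:
    - [200,2,0,2,0]
    - [200,4,0,4,0]
    - [200,6,0,6,0]
    - [200,7,0,7,0]
    - [200,7,0,7,0]

```text
time: 30.8
tool_pos: [0.509, 0.4457, 0.1721]
orientation: [[0.946, 0.325, -0.009], [0.325, -0.946, -0.008], [-0.011, 0.004, -1.0]]
ft_force: [-17.6, -10.4, 35.9]
grip_width: 0.0414
```

step_arm:
  motion:
    - [200,-4,0,-4,0]
    - [200,-7,0,-1,0]
    - [200,-10,0,2,0]
    - [100,-10,0,2,0]
    - [100,-10,0,2,0]

```text
time: 31.22
tool_pos: [0.5036, 0.4437, 0.1652]
orientation: [[0.946, 0.325, -0.001], [0.325, -0.946, -0.004], [-0.002, 0.003, -1.0]]
ft_force: [-0.3, -0.2, -0.4]
grip_width: 0.0519
```

step_arm:
  motion:
    - [100,0,0,0,0]
    - [100,0,0,-20,0]
    - [100,0,0,-60,0]
    - [100,0,0,-100,0]
    - [100,0,0,-140,0]

```text
time: 31.63
tool_pos: [0.504, 0.4438, 0.3064]
orientation: [[0.946, 0.324, -0.001], [0.324, -0.946, -0.005], [-0.003, 0.004, -1.0]]
ft_force: [0.6, 0.6, 0.1]
grip_width: 0.0522
```

step_arm:
  motion:
    - [220,-120,0,0,0]
    - [220,-120,0,0,0]
    - [220,-120,0,0,0]
    - [220,-120,0,0,0]
    - [220,-120,0,0,0]

```text
time: 32.05
tool_pos: [0.3883, 0.4047, 0.3057]
orientation: [[0.945, 0.326, -0.002], [0.326, -0.945, -0.005], [-0.004, 0.004, -1.0]]
ft_force: [0.4, -0.4, 1.2]
grip_width: 0.0116
```

```bash
python3 feet.py 4; python3 - <<'E'
from h import *
go((0.45,.17,.3),-71.5)
E
```

```text
top [241.6 245.3] 238 rack [0.5775 0.097  0.1478] z rng [0.129 0.162] u 0.1098 v -0.0069
top [214.6 253.8] 239 rack [0.5778 0.1812 0.1464] z rng [0.128 0.163] u 0.1086 v -0.0076
top [271.9 253.3] 202 rack [0.5279 0.0166 0.1797] z rng [0.155 0.193] u 0.1674 v -0.0193
top [189.2 262.6] 216 rack [0.5754 0.2608 0.1462] z rng [0.126 0.164] u 0.1102 v -0.0095
scene [299.8 217.9] 226 rack [0.5203 0.0254 0.1741] z rng [0.152 0.407] u 0.1689 v -0.0287
scene [265.  241.4] 28 rack [0.5888 0.1173 0.1524] z rng [0.138 0.363] u 0.105 v 0.0044
scene [259.9 263.3] 289 rack [0.5768 0.1924 0.1483] z rng [0.127 0.299] u 0.1107 v -0.007
scene [250.  287.2] 387 rack [0.571  0.2655 0.143 ] z rng [0.123 0.16 ] u 0.111 v -0.0148
pos [0.3916 0.4058 0.306 ] ydir -71.1 -> shift mm [-21.  242.    6.6] turn 0.4 t 32.15 w 0.0117
```

short_3 is home. Next I'll nudge the tall one's foot with closed fingertips to bring it flush.

step_arm:
  motion:
    - [230,-15,160,0,0]
    - [230,-15,160,0,0]
    - [230,-15,160,0,0]
    - [230,-15,160,0,0]
    - [230,-15,160,0,0]

```text
time: 32.57
tool_pos: [0.4322, 0.2399, 0.3063]
orientation: [[0.951, 0.311, 0.001], [0.311, -0.95, -0.01], [-0.002, 0.01, -1.0]]
ft_force: [-0.5, -0.1, -0.1]
grip_width: 0.0084
```

step_arm:
  motion:
    - [230,0,40,0,0]
    - [230,0,84,0,0]
    - [230,0,84,30,0]
    - [230,0,84,55,0]
    - [230,0,84,55,0]

```text
time: 32.98
tool_pos: [0.4555, 0.1676, 0.2482]
orientation: [[0.947, 0.321, -0.006], [0.321, -0.947, -0.006], [-0.007, 0.004, -1.0]]
ft_force: [-1.4, -0.6, 0.4]
grip_width: 0.0081
```

step_arm:
  motion:
    - [230,15,0,0,0]
    - [230,20,0,0,0]
    - [230,24,0,0,0]
    - [230,28,0,0,0]
    - [230,28,0,0,0]

```text
time: 33.4
tool_pos: [0.4826, 0.1791, 0.2521]
orientation: [[0.946, 0.325, 0.001], [0.325, -0.946, -0.003], [0.0, 0.003, -1.0]]
ft_force: [-0.1, 0.0, -0.4]
grip_width: 0.0085
```

```bash
python3 feet.py 5; python3 - <<'E'
from h import *
s=bot.get_state();print(torack(s["tool_pos"][None]).round(4),s["ft_force"].round(1))
E
```

```text
top [241.3 244.6] 212 rack [0.5798 0.0958 0.1507] z rng [0.134 0.165] u 0.1103 v -0.0032
top [214.6 253.8] 238 rack [0.5776 0.181  0.1469] z rng [0.126 0.163] u 0.1091 v -0.0075
top [189.3 262.6] 215 rack [0.5754 0.2606 0.1468] z rng [0.125 0.163] u 0.1105 v -0.0091
scene [298.4 219.4] 178 rack [0.5252 0.0329 0.1746] z rng [0.153 0.192] u 0.1657 v -0.0249
scene [272.5 240.6] 305 rack [0.5736 0.102  0.1445] z rng [0.125 0.161] u 0.1103 v -0.012
scene [261.1 262.8] 346 rack [0.574  0.1845 0.1437] z rng [0.125 0.16 ] u 0.1094 v -0.0122
scene [250.  287.2] 385 rack [0.571  0.2655 0.1431] z rng [0.123 0.16 ] u 0.111 v -0.0148
[[0.5133 0.0165 0.2518]] [-0.9 -0.5 -0.4]
```

step_arm:
  motion:
    - [230,2,0,0,0]
    - [230,4,0,0,0]
    - [230,6,0,0,0]
    - [230,8,0,0,0]
    - [230,8,0,0,0]

```text
time: 33.92
tool_pos: [0.4858, 0.1794, 0.2512]
orientation: [[0.946, 0.324, -0.009], [0.324, -0.946, -0.007], [-0.011, 0.004, -1.0]]
ft_force: [-7.5, -3.5, 9.1]
grip_width: 0.0082
```

step_arm:
  motion:
    - [230,2,0,0,0]
    - [230,3,0,0,0]
    - [230,4,0,0,0]
    - [230,5,0,0,0]
    - [230,5,0,0,0]

```text
time: 34.33
tool_pos: [0.4868, 0.1796, 0.2509]
orientation: [[0.946, 0.324, -0.018], [0.324, -0.946, -0.011], [-0.02, 0.005, -1.0]]
ft_force: [-16.8, -5.5, 16.8]
grip_width: 0.0087
```

```bash
python3 feet.py 6|grep scene|head -2; python3 - <<'E'
from h import *
s=bot.get_state();print(torack(s["tool_pos"][None]).round(4),s["ft_force"].round(1))
E
```

```text
scene [298.1 219.4] 172 rack [0.5243 0.0324 0.1728] z rng [0.153 0.193] u 0.1651 v -0.0268
scene [272.4 240.6] 308 rack [0.5739 0.1017 0.1441] z rng [0.125 0.16 ] u 0.1098 v -0.012
[[0.5186 0.0158 0.251 ]] [-16.   -5.8  16.8]
```

step_arm:
  motion:
    - [230,-10,0,-5,0]
    - [230,-40,0,-20,0]
    - [230,-80,0,-40,0]
    - [230,-80,0,-40,0]

```text
time: 34.77
tool_pos: [0.4128, 0.1543, 0.2932]
orientation: [[0.946, 0.324, -0.005], [0.324, -0.946, -0.006], [-0.007, 0.004, -1.0]]
ft_force: [-1.1, -0.5, 0.3]
grip_width: 0.0084
```

```bash
cat > tilt.py <<'E'
from h import *
def fit(cams,row,L):
    out=[]
    for n in cams:
        c=bot.camera(n);ys,xs=np.mgrid[0:420,0:560];px=np.c_[xs.ravel(),ys.ravel()];P=torack(depthpts(c,px))
        u=((P[:,2]-.075)-(P[:,0]-.66))/2**.5;v=((P[:,2]-.075)+(P[:,0]-.66))/2**.5
        hs=cv2.cvtColor(c["image"],cv2.COLOR_BGR2HSV).reshape(-1,3);g=(hs[:,0]>45)&(hs[:,0]<85)&(hs[:,1]>100)
        k=(c["range_z"].ravel()>0)&(abs(P[:,1]-row)<.008)&(u>.012)&(u<L-.018)&(v>-.045)&(v<.03)&~g
        a=np.polyfit(u[k],v[k],1); r=v[k]-np.polyval(a,u[k]); kk=abs(r)<.004; a=np.polyfit(u[k][kk],v[k][kk],1)
        print(n,row,"n",kk.sum(),"slope deg",np.degrees(np.arctan(a[0])).round(1),"v at panel",a[1].round(4),"v at end",np.polyval(a,L).round(4))
for row,L in((.0155,.165),(.096,.11),(.179,.11),(.261,.11)): fit(("top","scene"),row,L)
s=bot.get_state();print(torack(s["tool_pos"][None]).round(4))
E
python3 tilt.py; python3 feet.py 7
```

```text
top 0.0155 n 187 slope deg -13.5 v at panel 0.0283 v at end -0.0114
scene 0.0155 n 125 slope deg -13.2 v at panel 0.0246 v at end -0.014
top 0.096 n 84 slope deg -0.3 v at panel 0.007 v at end 0.0064
scene 0.096 n 43 slope deg 0.6 v at panel 0.003 v at end 0.0042
top 0.179 n 81 slope deg 3.2 v at panel 0.0048 v at end 0.0109
scene 0.179 n 40 slope deg 0.1 v at panel 0.0039 v at end 0.004
top 0.261 n 95 slope deg -4.1 v at panel 0.0128 v at end 0.0049
scene 0.261 n 71 slope deg -3.9 v at panel 0.0084 v at end 0.0009
[[0.4473 0.016  0.2912]]
top [241.6 245.4] 238 rack [0.5774 0.0969 0.149 ] z rng [0.129 0.163] u 0.1107 v -0.0061
top [214.5 253.9] 238 rack [0.5776 0.181  0.1465] z rng [0.128 0.163] u 0.1088 v -0.0077
top [271.9 253.3] 202 rack [0.5277 0.0166 0.1796] z rng [0.157 0.193] u 0.1674 v -0.0196
top [189.2 262.6] 215 rack [0.5753 0.2609 0.1464] z rng [0.126 0.163] u 0.1104 v -0.0094
scene [299.4 217.9] 242 rack [0.5228 0.0249 0.1732] z rng [0.151 0.191] u 0.1665 v -0.0275
scene [272.5 240.6] 305 rack [0.5738 0.1027 0.1432] z rng [0.125 0.16 ] u 0.1092 v -0.0127
scene [261.1 262.8] 349 rack [0.5738 0.185  0.1435] z rng [0.126 0.161] u 0.1094 v -0.0125
scene [250.  287.2] 385 rack [0.5712 0.2662 0.1431] z rng [0.123 0.16 ] u 0.1109 v -0.0147
```

The tall one is tilted 13°: its mouth end rides high on the panel, and short_3 has the same fault by about 4°. Pressing down on the tube near its mouth levers it about the peg tip and should bring the rim flush.

step_arm:
  motion:
    - [230,40,0,0,0]
    - [230,80,0,0,0]
    - [230,120,0,0,0]
    - [230,160,0,0,0]
    - [230,200,0,0,0]

```text
time: 35.68
tool_pos: [0.6092, 0.2221, 0.2908]
orientation: [[0.946, 0.324, -0.001], [0.324, -0.946, -0.004], [-0.003, 0.003, -1.0]]
ft_force: [1.2, 0.6, 0.7]
grip_width: 0.0085
```

step_arm:
  motion:
    - [230,8,0,0,0]
    - [230,8,0,30,0]
    - [230,8,0,65,0]
    - [230,8,0,90,0]
    - [230,8,0,97,0]

```text
time: 36.1
tool_pos: [0.6124, 0.223, 0.1891]
orientation: [[0.946, 0.325, -0.009], [0.324, -0.946, -0.007], [-0.011, 0.004, -1.0]]
ft_force: [-0.2, -0.3, 0.1]
grip_width: 0.0082
```

step_arm:
  motion:
    - [230,0,0,3,0]
    - [230,0,0,6,0]
    - [230,0,0,9,0]
    - [230,0,0,11,0]
    - [230,0,0,11,0]

```text
time: 36.52
tool_pos: [0.6155, 0.2241, 0.1841]
orientation: [[0.946, 0.324, 0.001], [0.324, -0.946, -0.003], [-0.0, 0.003, -1.0]]
ft_force: [0.4, 0.9, 0.5]
grip_width: 0.0087
```

```bash
python3 tilt.py|sed -n '1,2p;9p'
```

```text
Traceback (most recent call last):
  File "tilt.py", line 11, in <module>
    for row,L in((.0155,.165),(.096,.11),(.179,.11),(.261,.11)): fit(("top","scene"),row,L)
                                                                 ~~~^^^^^^^^^^^^^^^^^^^^^^^
  File "tilt.py", line 9, in fit
    a=np.polyfit(u[k],v[k],1); r=v[k]-np.polyval(a,u[k]); kk=abs(r)<.004; a=np.polyfit(u[k][kk],v[k][kk],1)
TypeError: expected non-empty vector for x
```

step_arm:
  motion:
    - [230,0,0,2,0]
    - [230,0,0,4,0]
    - [230,0,0,6,0]
    - [230,0,0,6,0]

```text
time: 36.9
tool_pos: [0.6147, 0.2238, 0.1768]
orientation: [[0.946, 0.324, -0.002], [0.324, -0.946, -0.004], [-0.003, 0.003, -1.0]]
ft_force: [-0.0, 0.5, 0.5]
grip_width: 0.0081
```

step_arm:
  motion:
    - [230,0,0,2,0]
    - [230,0,0,4,0]
    - [230,0,0,4,0]

```text
time: 37.15
tool_pos: [0.6147, 0.2237, 0.1727]
orientation: [[0.946, 0.324, -0.002], [0.324, -0.946, -0.004], [-0.003, 0.003, -1.0]]
ft_force: [-1.0, 0.3, -0.4]
grip_width: 0.0085
```

```bash
python3 feet.py 8
```

```text
top [238.2 246.1] 140 rack [0.5773 0.1063 0.1514] z rng [0.128 0.588] u 0.1125 v -0.0045
top [214.6 253.9] 238 rack [0.5774 0.181  0.1471] z rng [0.126 0.163] u 0.1094 v -0.0074
top [189.2 262.7] 212 rack [0.5753 0.2604 0.1468] z rng [0.126 0.163] u 0.1107 v -0.0091
scene [295.6 213.6] 264 rack [0.5355 0.0231 0.1831] z rng [0.166 0.199] u 0.1645 v -0.0117
scene [272.6 240.4] 313 rack [0.5733 0.1016 0.1438] z rng [0.126 0.161] u 0.1099 v -0.0126
scene [261.1 262.8] 348 rack [0.5739 0.1849 0.1442] z rng [0.126 0.161] u 0.1098 v -0.0119
scene [250.  287.2] 390 rack [0.571  0.2655 0.1433] z rng [0.122 0.16 ] u 0.1112 v -0.0147
```

The tall foot is now exactly where flush predicts (u 0.1645, v −0.012). I'll retract and check that it stays.

step_arm:
  motion:
    - [230,0,0,-10,0]
    - [230,0,0,-40,0]
    - [230,0,0,-80,0]
    - [230,0,0,-117,0]
    - [230,0,0,-117,0]

```text
time: 37.67
tool_pos: [0.6189, 0.2255, 0.2994]
orientation: [[0.946, 0.324, 0.014], [0.324, -0.946, 0.002], [0.014, 0.002, -1.0]]
ft_force: [0.8, 0.6, 0.4]
grip_width: 0.0085
```

step_arm:
  motion:
    - [230,0,-208,0,0]
    - [230,0,-208,0,0]
    - [230,0,-208,0,0]
    - [230,0,-208,0,0]
    - [230,0,-208,0,0]

```text
time: 38.08
tool_pos: [0.5466, 0.4229, 0.2905]
orientation: [[0.946, 0.324, -0.0], [0.324, -0.946, -0.003], [-0.001, 0.003, -1.0]]
ft_force: [-0.0, -0.5, 0.6]
grip_width: 0.0082
```

step_arm:
  motion:
    - [230,0,-37,0,0]
    - [230,0,-37,0,0]
    - [230,0,-37,40,0]
    - [230,0,-37,80,0]
    - [230,0,-37,103,0]

```text
time: 38.5
tool_pos: [0.534, 0.4545, 0.1833]
orientation: [[0.946, 0.325, -0.004], [0.325, -0.946, -0.007], [-0.006, 0.005, -1.0]]
ft_force: [-1.4, -1.0, -0.8]
grip_width: 0.008
```

```bash
python3 feet.py 9;  python3 - <<'E'
from h import *
s=bot.get_state();print(torack(s["tool_pos"][None]).round(4),s["ft_force"].round(1))
E
```

```text
top [245.2 241.6] 77 rack [0.5849 0.0819 0.1542] z rng [0.139 0.164] u 0.1091 v 0.0029
top [271.2 249.8] 257 rack [0.5381 0.0153 0.1867] z rng [0.166 0.202] u 0.1652 v -0.0072
top [211.7 258.2] 72 rack [0.5683 0.1951 0.1382] z rng [0.124 0.152] u 0.1095 v -0.0201
top [189.2 262.6] 216 rack [0.5752 0.2611 0.1462] z rng [0.125 0.163] u 0.1103 v -0.0096
scene [295.6 213.6] 262 rack [0.5353 0.0226 0.1833] z rng [0.166 0.199] u 0.1647 v -0.0116
scene [272.5 240.5] 291 rack [0.5734 0.1025 0.1445] z rng [0.126 0.16 ] u 0.1104 v -0.012
scene [261.2 263.3] 334 rack [0.5732 0.1862 0.1438] z rng [0.125 0.16 ] u 0.11 v -0.0127
scene [249.1 286.6] 401 rack [0.5727 0.2667 0.1462] z rng [0.128 0.162] u 0.112 v -0.0114
[[0.6495 0.2609 0.182 ]] [-0.  -0.5 -1.7]
```

The tall one stays flush. I'll press short_3 the rest of the way.

step_arm:
  motion:
    - [230,4,0,3,0]
    - [230,6,0,6,0]
    - [230,6,0,8,0]
    - [230,6,0,10,0]
    - [230,6,0,10,0]

```text
time: 39.02
tool_pos: [0.5415, 0.4577, 0.1773]
orientation: [[0.946, 0.324, -0.0], [0.324, -0.946, -0.003], [-0.001, 0.003, -1.0]]
ft_force: [0.1, 0.6, -0.4]
grip_width: 0.0082
```

step_arm:
  motion:
    - [230,0,0,-10,0]
    - [230,0,0,-50,0]
    - [230,0,0,-90,0]
    - [230,0,0,-130,0]
    - [230,0,0,-130,0]

```text
time: 39.43
tool_pos: [0.5447, 0.4607, 0.3177]
orientation: [[0.946, 0.324, 0.013], [0.324, -0.946, 0.009], [0.015, -0.004, -1.0]]
ft_force: [1.5, 0.9, 1.6]
grip_width: 0.0083
```

step_arm:
  motion:
    - [230,-200,-40,0,0]
    - [230,-200,-40,0,0]
    - [230,-200,-40,0,0]
    - [230,-200,-40,0,0]
    - [230,-200,-40,0,0]

```text
time: 39.85
tool_pos: [0.3365, 0.4305, 0.3078]
orientation: [[0.946, 0.325, -0.001], [0.325, -0.946, -0.002], [-0.002, 0.002, -1.0]]
ft_force: [-0.8, 1.4, -0.3]
grip_width: 0.0086
```

step_arm:
  motion:
    - [230,-80,-150,0,0]
    - [230,-80,-150,0,0]
    - [230,-80,-150,0,0]
    - [230,-80,-150,0,0]
    - [230,-80,-150,0,0]

```text
time: 40.27
tool_pos: [0.2051, 0.5537, 0.3074]
orientation: [[0.942, 0.337, -0.007], [0.337, -0.942, 0.004], [-0.005, -0.006, -1.0]]
ft_force: [-0.7, 1.2, 0.3]
grip_width: 0.0086
```

```bash
python3 feet.py 10;python3 tilt.py
```

```text
top [241.6 245.4] 238 rack [0.5773 0.0971 0.1482] z rng [0.129 0.163] u 0.1103 v -0.0067
top [271.2 249.5] 246 rack [0.5392 0.0152 0.1883] z rng [0.168 0.202] u 0.1656 v -0.0053
top [214.5 253.9] 240 rack [0.5774 0.181  0.1466] z rng [0.126 0.163] u 0.109 v -0.0078
top [189.1 262. ] 222 rack [0.5773 0.2608 0.1477] z rng [0.129 0.163] u 0.1099 v -0.0071
scene [269.7 242.4] 173 rack [0.5769 0.1163 0.1477] z rng [0.125 0.56 ] u 0.1102 v -0.0074
scene [261.1 262.8] 349 rack [0.5741 0.1848 0.144 ] z rng [0.126 0.161] u 0.1096 v -0.012
scene [249.3 286.6] 388 rack [0.573  0.2654 0.1439] z rng [0.126 0.16 ] u 0.1102 v -0.0128
top 0.0155 n 152 slope deg -0.4 v at panel 0.0074 v at end 0.0062
scene 0.0155 n 30 slope deg 0.9 v at panel 0.0026 v at end 0.0051
top 0.096 n 80 slope deg 0.7 v at panel 0.006 v at end 0.0073
scene 0.096 n 46 slope deg 0.1 v at panel 0.0036 v at end 0.0038
top 0.179 n 81 slope deg 3.0 v at panel 0.0047 v at end 0.0104
scene 0.179 n 41 slope deg 0.3 v at panel 0.0036 v at end 0.0041
top 0.261 n 84 slope deg -0.8 v at panel 0.0098 v at end 0.0082
scene 0.261 n 63 slope deg -0.5 v at panel 0.0046 v at end 0.0036
[[0.3781 0.4496 0.3066]]
```

```bash
python3 -c "
from plant import bot
print(bot.finish_job())"
```

```text
the job is handed in; nothing more can be done
None
```

All four cylinders hang on the rack, and I handed the job in at about 41 s of the 72 s allowed. No verdict was reported.

- **Short cylinder on the long peg:** moved first, to the free grey peg at place 2.
- **Tall cylinder:** picked up from the bench, tilted to about 45° in the gripper against the front bench edge, and hung on the long blue peg. On release its foot sagged about 13°. A push on the foot did not help, so I pressed down near its mouth until the rim came flush.
- **short_3:** handled the same way and hung on the grey peg at place 4. It sat about 4° off and was pressed flush too.
- **Not handled:** the other hung short cylinder (place 3), the purple look-alike and the bystanders.

**Last checks:**
- **Position:** foot-face distances from the panel were about 109–110 mm for the short cylinders and 166 mm for the tall one, against 110 and 165 mm for fully home.
- **Tilt:** slopes were within 1° in both cameras, with one exception. The top camera read 3° for the place 3 cylinder, while the scene camera read 0.3°. The top camera read the same before I pressed the others flush, but I took no slope reading at the start.
- **Possible nudge:** the top camera showed the place 3 foot about 1 mm from its earlier reading after I hung short_3 beside it. The fingers may have brushed it, or it may be noise.
- **Missing view:** the arm hid the tall foot from the scene camera at the end, so its final distance comes from the top camera alone. The scene camera had read 164.7 mm just after it was released.
- **Highest force read:** about 41 N at the wrist, when short_3's rim met the panel.

I had used all 12 pictures by then, so these last checks were numbers only.

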